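# Sort sample tubes by length on a stopped shaker

## Task

Push the shaker's mushroom stop fully down, then lay each of the two loose tubes gently on its side in the near half of the row that already holds a tube of its length, pointing along the row, without dropping it. When both lie there, reset the stop: turn its head clockwise as far as it goes and pull it fully up again. Leave the tubes already in the rows, the dishes, the lid and the marker where they are.

Things in the scene. Friction and masses are not known exactly. Their poses are not given: they have to be found in the camera images.
- tube_medium: The loose medium tube, 75 mm long, on the bench, lying on its side: amber body 26 mm in diameter, square white cap (16 mm long, at its +x end) and square white foot (8 mm long), both 28 mm wide so that it does not roll; 35 g. Origin at mid-length on its axis, 14 mm above what it lies on; x runs along the tube. All tubes differ only in length.
- tube_long: The loose long tube, 95 mm long, on the bench, lying on its side: amber body 26 mm in diameter, square white cap (16 mm long, at its +x end) and square white foot (8 mm long), both 28 mm wide so that it does not roll; 35 g. Origin at mid-length on its axis, 14 mm above what it lies on; x runs along the tube. All tubes differ only in length.
- ref_short: The short tube (55 mm) already lying in the far half of one of the shaker's three rows (which row varies, and one row has no loose match), pointing along the row; same make as the loose tubes, same origin. It marks its row.
- ref_medium: The medium tube (75 mm) already lying in the far half of one of the shaker's three rows (which row varies, and one row has no loose match), pointing along the row; same make as the loose tubes, same origin. It marks its row.
- ref_long: The long tube (95 mm) already lying in the far half of one of the shaker's three rows (which row varies, and one row has no loose match), pointing along the row; same make as the loose tubes, same origin. It marks its row.
- shaker: Bench shaker, fixed. Origin under its centre at bench level; x along the rows away from the robot, y across to the left, z up. Steel platform 250 (x) by 270 (y) mm, floor at z 50 mm, split into three rows along x, each 80 mm wide inside, by bars 5 mm thick and 9 mm high; end bars as high, inner faces at x +-118. The stop's pod (85 mm square, top at z 50) is at x -130, y 188 mm.
- lamp (a point): Middle of the underside of the lamp bar fixed across the rows, axes as the shaker's: bar 42 mm (x) by 296 mm (y), 19 mm high above this point; held by side arms at y +-143 mm (same height, from its near edge to x 76) and posts at x 69. 115 mm above the platform's floor: too low for an upright gripper, so reach under it from the robot's side with the tool leaning.
- row0 (a point): Middle of the free near half of row 0 (right row seen from the robot), on the platform's floor; axes as the shaker's. The free part reaches from 56 mm before this point to 72 to 92 mm beyond it (to the marking tube). The lamp bar's near edge is 17 mm beyond this point, its underside 115 mm above it.
- row1 (a point): Middle of the free near half of row 1 (middle row seen from the robot), on the platform's floor; axes as the shaker's. The free part reaches from 56 mm before this point to 72 to 92 mm beyond it (to the marking tube). The lamp bar's near edge is 17 mm beyond this point, its underside 115 mm above it.
- row2 (a point): Middle of the free near half of row 2 (left row seen from the robot), on the platform's floor; axes as the shaker's. The free part reaches from 56 mm before this point to 72 to 92 mm beyond it (to the marking tube). The lamp bar's near edge is 17 mm beyond this point, its underside 115 mm above it.
- stop_top (a point): Centre of the top of the red mushroom stop on its pod at the shaker's left side: round head 40 mm in diameter, sides 15 mm high from 5 to 20 mm below this point; with the stop up the head's underside is 12 mm above the pod's plate. z up.
- stop_push (a joint): How far the mushroom stop is pushed down, m: 0 up, 0.008 fully down. It takes about 3 N either way and stays where it is left.
- stop_turn (a joint): Turn of the mushroom head, rad, growing clockwise seen from above; it stops at 1.2 (about 70 degrees) and stays where it is left.
- dish_a: Petri dish, 92 mm diameter, 15 mm high, loose on the bench, origin under its centre; a bystander.
- dish_b: A second such petri dish; a bystander.
- marker: Blue marker pen, 12 mm thick, 120 mm long, loose on the bench; a bystander.
- small_lid: White plastic lid, 60 mm diameter, 10 mm high, loose on the bench near the tubes; a bystander.
Not all that is in view belongs to the job. Leave any yellow look-alike of the tube_medium alone.

How it is judged:
On the way, in this order (a step that is already met when the one before it is completed fails the run):
1. The stop is pushed down (6 mm or more of its 8 mm) (value of joint stop_push above 0.006 m), for 0.1 s.
2. Both loose tubes lie released in the rows of their length, with the stop still down and its head not yet turned (((y of ref_medium in the frame of row0 between -0.042 and 0.042 m and y of tube_medium in the frame of row0 between -0.032 and 0.032 m and x of tube_medium in the frame of row0 between -0.035 and 0.07 m and z of tube_medium in the frame of row0 between 0.009 and 0.019 m) or (y of ref_medium in the frame of row1 between -0.042 and 0.042 m and y of tube_medium in the frame of row1 between -0.032 and 0.032 m and x of tube_medium in the frame of row1 between -0.035 and 0.07 m and z of tube_medium in the frame of row1 between 0.009 and 0.019 m) or (y of ref_medium in the frame of row2 between -0.042 and 0.042 m and y of tube_medium in the frame of row2 between -0.032 and 0.032 m and x of tube_medium in the frame of row2 between -0.035 and 0.07 m and z of tube_medium in the frame of row2 between 0.009 and 0.019 m)) and angle between the x axis of each of tube_medium, tube_long and the x axis of shaker, either way round below 0.35 rad and linear speed of each of tube_medium, tube_long below 0.02 m/s and contact force between each of tube_medium, tube_long and the fingers below 0.05 N and ((y of ref_long in the frame of row0 between -0.042 and 0.042 m and y of tube_long in the frame of row0 between -0.032 and 0.032 m and x of tube_long in the frame of row0 between -0.035 and 0.07 m and z of tube_long in the frame of row0 between 0.009 and 0.019 m) or (y of ref_long in the frame of row1 between -0.042 and 0.042 m and y of tube_long in the frame of row1 between -0.032 and 0.032 m and x of tube_long in the frame of row1 between -0.035 and 0.07 m and z of tube_long in the frame of row1 between 0.009 and 0.019 m) or (y of ref_long in the frame of row2 between -0.042 and 0.042 m and y of tube_long in the frame of row2 between -0.032 and 0.032 m and x of tube_long in the frame of row2 between -0.035 and 0.07 m and z of tube_long in the frame of row2 between 0.009 and 0.019 m)) and value of joint stop_push above 0.0055 m and value of joint stop_turn below 0.7 rad), for 0.2 s.
At the end, for the whole second after the job is handed in: Each loose tube lies released, at rest, on the floor of the near half of the row with the tube of its length: within 32 mm of the row's middle line, 35 mm before to 70 mm beyond the row point, 0.35 rad along it; the stop is up (under 2 mm) and turned over 1.0 rad (((y of ref_medium in the frame of row0 between -0.042 and 0.042 m and y of tube_medium in the frame of row0 between -0.032 and 0.032 m and x of tube_medium in the frame of row0 between -0.035 and 0.07 m and z of tube_medium in the frame of row0 between 0.009 and 0.019 m) or (y of ref_medium in the frame of row1 between -0.042 and 0.042 m and y of tube_medium in the frame of row1 between -0.032 and 0.032 m and x of tube_medium in the frame of row1 between -0.035 and 0.07 m and z of tube_medium in the frame of row1 between 0.009 and 0.019 m) or (y of ref_medium in the frame of row2 between -0.042 and 0.042 m and y of tube_medium in the frame of row2 between -0.032 and 0.032 m and x of tube_medium in the frame of row2 between -0.035 and 0.07 m and z of tube_medium in the frame of row2 between 0.009 and 0.019 m)) and angle between the x axis of each of tube_medium, tube_long and the x axis of shaker, either way round below 0.35 rad and linear speed of each of tube_medium, tube_long below 0.02 m/s and contact force between each of tube_medium, tube_long and the fingers below 0.05 N and ((y of ref_long in the frame of row0 between -0.042 and 0.042 m and y of tube_long in the frame of row0 between -0.032 and 0.032 m and x of tube_long in the frame of row0 between -0.035 and 0.07 m and z of tube_long in the frame of row0 between 0.009 and 0.019 m) or (y of ref_long in the frame of row1 between -0.042 and 0.042 m and y of tube_long in the frame of row1 between -0.032 and 0.032 m and x of tube_long in the frame of row1 between -0.035 and 0.07 m and z of tube_long in the frame of row1 between 0.009 and 0.019 m) or (y of ref_long in the frame of row2 between -0.042 and 0.042 m and y of tube_long in the frame of row2 between -0.032 and 0.032 m and x of tube_long in the frame of row2 between -0.035 and 0.07 m and z of tube_long in the frame of row2 between 0.009 and 0.019 m)) and value of joint stop_push below 0.002 m and value of joint stop_turn above 1 rad); the robot touches nothing.
It fails at once if A tube that was already in a row is moved by more than 20 mm (distance of any of ref_short, ref_medium, ref_long from where it was at the start of the episode above 0.02 m).
It fails at once if A dish, the lid or the marker is moved by more than 30 mm (distance of any of dish_a, dish_b, marker, small_lid from where it was at the start of the episode above 0.03 m).
It fails at once if A loose tube is dropped (moves faster than 0.8 m/s, a fall of about 30 mm, without being held) ((linear speed of tube_medium above 0.8 m/s and contact force between tube_medium and the fingers below 0.05 N) or (linear speed of tube_long above 0.8 m/s and contact force between tube_long and the fingers below 0.05 N)).
It also fails if it takes over 72 s, if anything falls off the work surface, if the arm or the gripper's body presses on something with over 40 N, if the wrist force passes 120 N, or if a joint passes its speed limit or range.

## Robot

A 6-joint arm with a two-finger parallel gripper is mounted at the origin on the work surface. World frame = base frame: x ahead of the robot, y to its left, z up, the work surface at z = 0. Lengths are in m, angles in rad, forces in N, time in s.
With the tool pointing down it reaches from about 0.25 to 0.725 m from the base axis. Payload 4 kg.
Tool frame: the origin (TCP) lies at the very end of the fingers, on their centre line; the grasp point (between the pads) lies 19 mm behind it; z points along the fingers, y is the line along which they close (so a half turn about z gives the same grasp; the last joint's range is limited). The gripper opens to 85 mm and grips with 20 to 120 N. Pads are 22 mm wide; open, the fingers measure 114 mm over their backs; the gripper's body (76 mm by 85 mm) begins 54 mm behind the grasp point. The pads swing forward as they close: fully open they stand 13 mm farther back than shut.
Start: joints at [0, 0.241, 0.005, 1.335, 0, 1.571], TCP at [0.5, -0, 0.206] pointing down, gripper open.
Joint ranges: [-2.72, 2.72], [-1.05, 1.87], [-1.09, 1.28], [-1.99, 2.15], [-1.42, 1.44], [-3.14, 3.14]. Speed limits (rad/s): [2.79, 2.79, 3.14, 3.14, 3.14, 3.14].

## Interface

Orientations are given as a unit quaternion [x, y, z, w].
In Python, from workcell import monitor, viewer, job gives the robot as it stands.
- The arm moves only by the tool arm_command, never from a script. Its argument "increments" is a list of rows, each an object of numbers: "dx", "dy", "dz": the shift along the tool's x, y, z in cm; "wx", "wy", "wz": the turn, a rotation vector about the tool's x, y, z in rad; "grip": the finger opening in cm, from 0 to 8.54. In form: [{"dx": .., "dy": .., "dz": .., "wx": .., "wy": .., "wz": .., "grip": ..}, ...]. A call has 1 to 10 rows; each row is the pose to reach, as a shift and turn from the pose commanded when the call began, along the tool's axes at that moment; what a row does not reach only later rows make up. A row lasts 1/10 s, in which the tool goes at most 50 mm and 8.59 degrees, less where a joint would pass 70% of its speed; a pose out of reach is approached as far as the arm can. A call with a gripper value outside its range is refused whole. The fingers move at their own pace and stop on an object; the grip force is fixed at half the most. Time passes only in rows, so rows that repeat a pose let the fingers close. It gives the time, the measured TCP pose, the force, the opening and the grip force at its end, in the units of the state.
- monitor.get_obs(): the state, without advancing time (a new reading comes with each control period).
- viewer.camera(name): name is "scene" or "side" or "wrist"; returns (picture, depth): 420x560x3 uint8, red, green, blue; 420x560 float32, m along the optical axis (not along the pixel's ray), 0 where there is no reading.
- viewer.get_calibration(name): a dict with "fovy" (degrees; the focal length in pixels is half the picture's height over the tangent of half this angle, whatever the lens; pixels are square), "cx", "cy" (the principal point, pixels), "view" (4x4, takes a point from world to camera coordinates). Camera axes: x right, y up, looking along -z (the intrinsics and any distortion apply to the point x, -y, -z); pixel columns grow to the right and rows downward; lengths in m; the calibration is good to about 2 mm. A picture is of the moment at which its call begins: read the wrist's pose just before it. get_calibration takes no time and is no camera call; for the wrist camera it gives the pose at the moment of the call.
- job.job_done(): hands the job in; it is judged then, once.
The state is a dict: "clock": time; "joint_pos": joint angles; "joint_vel": joint speeds; "tau": joint torques, N m; "eef_pos": TCP position; "tool_rot": TCP orientation; "ft_force": force on the tool from outside, world axes, zero at the start; "ft_torque": the same for the moment, N m; "grip_width": finger opening in m; "grasp_force": force on a finger pad.
Only numpy, scipy, OpenCV 4.12 (cv2) and the standard library are available. Lean on these libraries where they do the work, as an engineer would, in place of code of your own. Each camera call takes 0.05 s, during which the arm holds its last target. There are 200 camera calls.

## Working session

There is one attempt and no reset: what is moved stays moved. The work goes in short steps, Python scripts to look and compute and a tool call to move; the robot and the scene stay as the last step left them, time stands still between calls to the robot, and variables do not carry over. Pictures are saved under pics/ and viewed, at most 10 in all, crops included, and the job is handed in when it is done.

Besides the shell and the picture viewer there is one more tool, called after ">>>" as name(argument=value, ...), one argument or row to a line, values as JSON. arm_command: Moves the arm, as the interface text tells. Its arguments: {"type":"object","properties":{"increments":{"type":"array","items":{"type":"object","properties":{"dx":{"type":"number"},"dy":{"type":"number"},"dz":{"type":"number"},"wx":{"type":"number"},"wy":{"type":"number"},"wz":{"type":"number"},"grip":{"type":"number"}}}}},"required":["increments"]}

```bash
mkdir -p pics; ls
cat > h.py <<'E'
import numpy as np, cv2
from workcell import monitor, viewer, job
from scipy.spatial.transform import Rotation as R
def snap(n, f):
    c=viewer.get_calibration(n); p,d=viewer.camera(n)
    np.savez('pics/'+f+'.npz',p=p,d=d,view=c['view'],k=[c['fovy'],c['cx'],c['cy']])
    cv2.imwrite('pics/'+f+'.png',p[...,::-1]); return c
def pts(f):
    z=np.load('pics/'+f+'.npz'); d=z['d']; fy,cx,cy=z['k']; F=210/np.tan(np.radians(fy)/2)
    v,u=np.mgrid[:420,:560]; P=np.stack([(u-cx)/F*d,-(v-cy)/F*d,-d,np.ones_like(d)],-1)
    W=P@np.linalg.inv(z['view']).T; W=W[...,:3]; W[d==0]=np.nan; return z['p'],W
E
python3 - <<'E'
from h import *
for n in ('scene','side'):
    c=snap(n,n+'0'); print(c)
print(monitor.get_obs())
E
```

```text
pics
{'fovy': 42.81275609406061, 'cx': 277.17977128713346, 'cy': 216.560713509185, 'view': array([[ 0.81258868,  0.58253729, -0.01870667, -0.44037086],
       [-0.34959322,  0.51283087,  0.78408487,  0.17253947],
       [ 0.46635203, -0.63059876,  0.62037165, -1.74495139],
       [ 0.        ,  0.        ,  0.        ,  1.        ]])}
{'fovy': 44.99742149708269, 'cx': 283.2487307045581, 'cy': 213.36592692254172, 'view': array([[ 0.84005189, -0.54197081,  0.02409289, -0.57299321],
       [ 0.30524904,  0.50891463,  0.8048782 , -0.24909584],
       [-0.44848171, -0.66878512,  0.59295077, -0.96728225],
       [ 0.        ,  0.        ,  0.        ,  1.        ]])}
{'clock': 0.1, 'joint_pos': array([4.00913084e-06, 2.41367423e-01, 3.87277265e-03, 1.33521580e+00,
       2.28564741e-05, 1.57080931e+00]), 'joint_vel': array([-5.33320702e-04, -7.51164597e-04,  3.89136081e-03,  3.54593309e-04,
        6.85172440e-05, -1.03411260e-03]), 'tau': array([-3.57412864e-04, -3.73140085e+01,  2.53010201e+01,  1.07858295e-02,
        2.43542411e-05, -2.54672034e-05]), 'eef_pos': array([4.99384936e-01, 9.52873646e-06, 2.04692437e-01]), 'tool_rot': array([ 7.07109639e-01,  7.07103275e-01, -6.68668429e-04, -6.84818888e-04]), 'ft_force': array([-0.33342825, -0.60146241, -0.01876316]), 'ft_torque': array([ 0.01757169, -0.02268328,  0.04450381]), 'grasp_force': 0.0, 'grip_width': 0.085436899969422}
```

View pics/scene0.png

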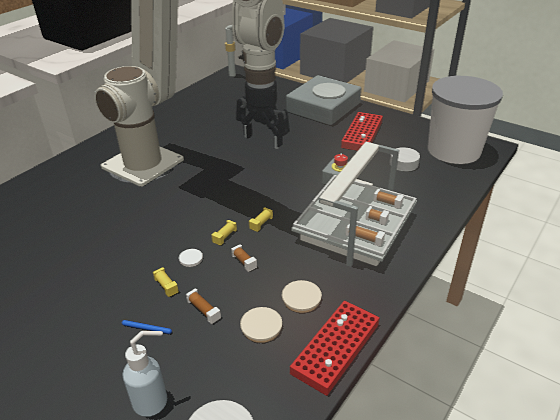

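View pics/side0.png

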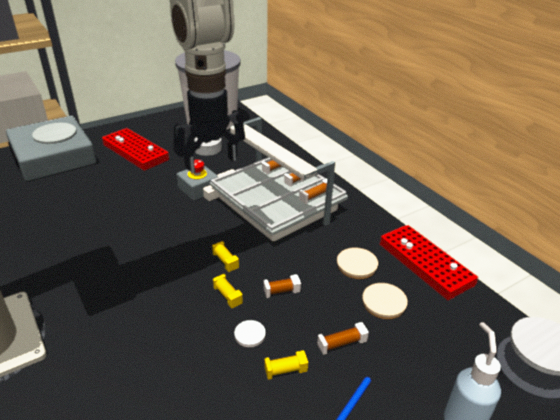

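The scene picture shows the loose medium tube at about (243,257) and the long one at (203,305), with yellow look-alikes beside them. The reference tubes are at (388,198), (378,215) and (366,235), and the stop is at (341,160). I'll measure these using depth.

```bash
cat > m.py <<'E'
from h import *
def comps(mask,mn=15):
    n,l,s,c=cv2.connectedComponentsWithStats(mask.astype(np.uint8)); return [(l==i,c[i]) for i in range(1,n) if s[i,4]>=mn]
def show(f):
    p,W=pts(f); h=cv2.cvtColor(p,cv2.COLOR_RGB2HSV); H,S,V=[h[...,i].astype(int) for i in range(3)]
    ok=~np.isnan(W[...,0])
    for nm,m in (('amber',(H>4)&(H<16)&(S>150)&(V>60)),('yellow',(H>20)&(H<33)&(S>150)&(V>80)),('red',((H<4)|(H>175))&(S>150)&(V>90)),('blue',(H>100)&(H<125)&(S>150)&(V>80))):
        for mm,c in comps(m&ok):
            q=W[mm]; 
            if not (0.1<np.median(q[:,0])<0.95 and abs(np.median(q[:,1]))<.7 and np.max(q[:,2])<.3): continue
            top=np.percentile(q[:,2],97); r=q-q.mean(0); u,s,vt=np.linalg.svd(r,full_matrices=False)
            # end-to-end with white ends : all pts near the axis
            ax=vt[0].copy(); ax[2]=0; ax/=np.linalg.norm(ax); nrm=np.array([-ax[1],ax[0],0])
            zlo=np.percentile(q[:,2],5)-.012
            g=W[ok]; d=g-q.mean(0); k=(abs(d@nrm)<.02)&(abs(d@ax)<.075)&(g[:,2]>zlo)
            a=d[k]@ax
            print(f,nm,c.round(),len(q),'mean',q.mean(0).round(4),'zmax %.3f'%top,'ax',ax.round(3),'amb len %.3f'%np.ptp(r@ax),'ext',np.percentile(a,[1,99]).round(4))
if __name__=='__main__':
    show('scene0'); show('side0')
    p,W=pts('scene0')
    # platform bars / lamp
    for u,v in ((345,165),(365,150),(330,190),(350,200),(297,228),(372,257),(413,205),(300,190),(325,220),(340,218),(322,200),(191,257),(302,296),(261,324),(350,230),(392,180)): print((u,v),W[v,u].round(4),p[v,u])
E
python3 m.py
```

```text
scene0 amber [241. 254.] 131 mean [ 0.5582 -0.1795  0.0239] zmax 0.030 ax [ 0.965 -0.261  0.   ] amb len 0.047 ext [-0.0714  0.073 ]
scene0 amber [200. 303.] 249 mean [ 0.5829 -0.3612  0.0242] zmax 0.031 ax [ 0.983 -0.184  0.   ] amb len 0.072 ext [-0.0679  0.0611]
scene0 yellow [261. 221.] 148 mean [ 0.5128 -0.0366  0.0178] zmax 0.030 ax [0.014 1.    0.   ] amb len 0.091 ext [-0.0684  0.0656]
scene0 yellow [223. 235.] 144 mean [ 0.4675 -0.1413  0.0169] zmax 0.027 ax [0.087 0.996 0.   ] amb len 0.078 ext [-0.073   0.0724]
scene0 yellow [166. 275.] 28 mean [ 0.4564 -0.3419  0.025 ] zmax 0.028 ax [ 0.942 -0.336  0.   ] amb len 0.053 ext [-0.029   0.0476]
scene0 yellow [167. 287.] 149 mean [ 0.4768 -0.363   0.0152] zmax 0.028 ax [ 0.986 -0.165  0.   ] amb len 0.104 ext [-0.0725  0.0739]
scene0 red [362. 129.] 638 mean [0.5044 0.5542 0.0288] zmax 0.034 ax [ 0.193 -0.981  0.   ] amb len 0.261 ext [-0.0705  0.0723]
scene0 red [341. 158.] 62 mean [0.5829 0.2688 0.0868] zmax 0.091 ax [0.987 0.163 0.   ] amb len 0.035 ext [-0.0175  0.0176]
scene0 red [334. 348.] 3365 mean [ 0.9019 -0.2955  0.
[... 1981 characters left out ...]
0 220 209]
(330, 190) [ 0.7112 -0.0117  0.1863] [220 219 208]
(350, 200) [0.6909 0.1382 0.0558] [120 120 115]
(297, 228) [ 0.6336 -0.0376  0.049 ] [191 196 189]
(372, 257) [ 0.8444 -0.0227  0.0453] [100 102  97]
(413, 205) [0.8404 0.2216 0.05  ] [110 111 106]
(300, 190) [ 0.5067  0.1671 -0.0013] [72 73 72]
(325, 220) [0.6784 0.028  0.0525] [185 189 181]
(340, 218) [0.7087 0.0538 0.0559] [121 121 116]
(322, 200) [ 0.7102 -0.0459  0.1769] [134 131 122]
(191, 257) [ 0.4497 -0.2495  0.0116] [224 228 224]
(302, 296) [ 0.7581 -0.2012  0.0118] [221 211 189]
(261, 324) [ 0.7305 -0.3243  0.0129] [221 212 190]
(350, 230) [ 0.7877 -0.0404  0.1166] [87 90 87]
(392, 180) [0.7607 0.2464 0.0878] [89 92 88]
```

Run:
```python
import cv2
a=cv2.imread('pics/scene0.png')[130:270,280:420]; b=cv2.imread('pics/side0.png')[140:250,170:360]
a=cv2.resize(a,(560,560),interpolation=cv2.INTER_CUBIC)
cv2.imwrite('pics/a1.png',a)
b=cv2.resize(b,(760,440),interpolation=cv2.INTER_CUBIC)
cv2.imwrite('pics/b1.png',b)
```

```text
(no output)
```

View pics/b1.png

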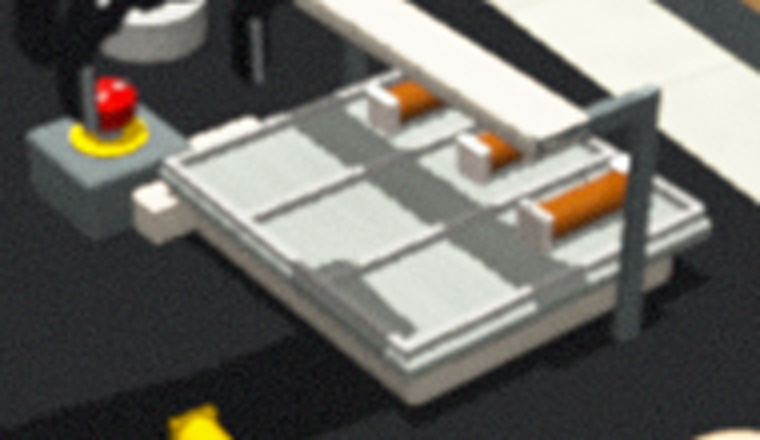

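The crop shows the long reference tube in the right row (row 0). The middle and left tubes still need sizing, and I'll fit the shaker's pose by matching the bars to a template.

```bash
cat > fit.py <<'E'
from h import *
from scipy.optimize import differential_evolution as DE
def fit(fs):
    A=[]
    for f in fs:
        p,W=pts(f); q=W[~np.isnan(W[...,0])]
        k=(q[:,0]>.55)&(q[:,0]<.9)&(q[:,1]>-.12)&(q[:,1]<.25)&(q[:,2]>.0555)&(q[:,2]<.0625); A.append(q[k])
    Q=np.vstack(A)[:,:2]
    def loc(p,Q): c,s=np.cos(p[2]),np.sin(p[2]); d=Q-p[:2]; return np.c_[c*d[:,0]+s*d[:,1],-s*d[:,0]+c*d[:,1]]
    def cost(p):
        l=loc(p,Q); x,y=l.T; ax=np.maximum(abs(x)-121,0) if 0 else np.maximum(abs(x)-.121,0); ay=np.maximum(abs(y)-.13,0)
        dy=np.min([np.hypot(y-b,ax) for b in (-.1275,-.0425,.0425,.1275)],0)
        dx=np.min([np.hypot(x-b,ay) for b in (-.1205,.1205)],0)
        return np.minimum(np.minimum(dx,dy),.008).mean()
    r=DE(cost,[(.68,.78),(.03,.16),(-.4,.4)],seed=1,tol=1e-8,maxiter=300); return r.x,r.fun,len(Q)
if __name__=='__main__':
    for fs in (['scene0'],['side0'],['scene0','side0']):
        x,f,n=fit(fs); print(fs,x.round(4),round(f,5),n)
    R2=lambda a:np.array([[np.cos(a),-np.sin(a)],[np.sin(a),np.cos(a)]])
    for nm,q in (('row0',(-.062,-.085)),('row1',(-.062,0)),('row2',(-.062,.085)),('stop',(-.13,.188))): print(nm,(x[:2]+R2(x[2])@q).round(4))
    for f in ('scene0','side0'):
        p,W=pts(f); d=(W[...,:2]-x[:2])@R2(x[2]); h=cv2.cvtColor(p,cv2.COLOR_RGB2HSV)
        m=(h[...,0]<18)&(h[...,1]>110)&(W[...,2]>.055)&(W[...,2]<.085)
        for b in (-.085,0,.085):
            k=m&(abs(d[...,1]-b)<.035)&(abs(d[...,0])<.12); print(f,b,k.sum(),np.percentile(d[k],[2,98],axis=0).round(4).tolist() if k.sum() else '')
            k=(abs(d[...,1]-b)<.035)&(d[...,0]>-.05)&(d[...,0]<.115)&(W[...,2]>.065)&(W[...,2]<.085);print('   all',k.sum(),np.percentile(d[k],[2,98],axis=0).round(4).tolist())
        k=(W[...,2]>.17)&(W[...,2]<.2)&(abs(d[...,0])<.1)&(abs(d[...,1])<.13);print('lamp',np.percentile(W[k][:,2],[5,50,95]),np.percentile(d[k],[2,98],axis=0).round(4).tolist())
E
python3 fit.py
```

```text
['scene0'] [0.7311 0.1012 0.1117] 0.00313 1096
['side0'] [0.7271 0.0995 0.1166] 0.0028 1024
['scene0', 'side0'] [0.7292 0.1004 0.1155] 0.00314 2120
row0 [0.6774 0.0088]
row1 [0.6676 0.0932]
row2 [0.6579 0.1777]
stop [0.5784 0.2722]
scene0 -0.085 173 [[0.0365, -0.0976], [0.0875, -0.0796]]
   all 281 [[0.0146, -0.0987], [0.1059, -0.0723]]
scene0 0 79 [[0.0407, -0.0125], [0.0677, 0.0064]]
   all 196 [[0.0333, -0.0153], [0.0867, 0.0146]]
scene0 0.085 127 [[0.031, 0.0704], [0.0772, 0.0897]]
   all 237 [[0.0237, 0.0692], [0.097, 0.0976]]
lamp [0.17556676 0.18439775 0.18717899] [[-0.0415, -0.1261], [-0.0011, 0.1239]]
side0 -0.085 188 [[0.0184, -0.0991], [0.0833, -0.0795]]
   all 256 [[0.0081, -0.0991], [0.0922, -0.0724]]
side0 0 45 [[0.0405, -0.0142], [0.0623, 0.0048]]
   all 90 [[0.0272, -0.0153], [0.0562, 0.0149]]
side0 0.085 73 [[0.0305, 0.0689], [0.0603, 0.0898]]
   all 111 [[0.0178, 0.0688], [0.0585, 0.0941]]
lamp [0.17267574 0.18406509 0.18639566] [[-0.0478, -0.1263], [-0.0068, 0.1098]]
```

Rows: long is row 0 (91 mm measured), short is row 1 (55), medium is row 2 (73). Next I'll move above the stop.

```bash
cat > g.py <<'E'
# commanded-pose bookkeeping: plan(p,yaw,lean) prints the row; stores the result
from h import *
import json,os
S='cmd.json'
def get():
    if os.path.exists(S): c=json.load(open(S)); return np.array(c['p']),R.from_quat(c['q'])
    return np.array([.5,0,.206]),R.from_quat([.70710678,.70710678,0,0])
def rot(yaw,lean=0):
    # tool z down leaning: fingers point ahead along heading yaw by lean; closing line (tool y) across heading
    x0=np.array([1,0,0]);  # tool x = +heading at lean 0
    B=R.from_matrix(np.array([[1,0,0],[0,-1,0],[0,0,-1.]]))
    return R.from_euler('z',yaw)*R.from_euler('y',-lean)*B
def plan(p,Rt,save=True,flip=False):
    p0,R0=get(); d=R0.inv().apply(np.array(p)-p0)*100; w=(R0.inv()*Rt).as_rotvec()
    d=d.round(2); w=w.round(3); n=int(max(np.ceil(np.linalg.norm(d)/5),np.ceil(np.linalg.norm(w)/.14)))
    print(dict(zip(('dx','dy','dz','wx','wy','wz'),d.tolist()+w.tolist())),'rows>=',n)
    if save: json.dump(dict(p=(p0+R0.apply(d/100)).tolist(),q=(R0*R.from_rotvec(w)).as_quat().tolist()),open(S,'w'))
def st():
    o=monitor.get_obs(); p,q=get(); print('t',o['clock'],'p',o['eef_pos'].round(4),'cmd',p.round(4),'f',o['ft_force'].round(1),'w',round(o['grip_width'],4),'gf',o['grasp_force'],'q',o['joint_pos'].round(2),'ang',round((q.inv()*R.from_quat(o['tool_rot'])).magnitude(),3))
E
python3 - <<'E'
from g import *
plan([.578,.272,.20],get()[1])
E
```

```text
{'dx': 27.2, 'dy': 7.8, 'dz': 0.6, 'wx': 0.0, 'wy': 0.0, 'wz': 0.0} rows>= 6
```

>>> arm_command(
  increments=[
    {"dx": 27.2, "dy": 7.8, "dz": 0.6, "grip": 0},
    {"dx": 27.2, "dy": 7.8, "dz": 0.6, "grip": 0},
    {"dx": 27.2, "dy": 7.8, "dz": 0.6, "grip": 0},
    {"dx": 27.2, "dy": 7.8, "dz": 0.6, "grip": 0},
    {"dx": 27.2, "dy": 7.8, "dz": 0.6, "grip": 0},
    {"dx": 27.2, "dy": 7.8, "dz": 0.6, "grip": 0},
    {"dx": 27.2, "dy": 7.8, "dz": 0.6, "grip": 0},
    {"dx": 27.2, "dy": 7.8, "dz": 0.6, "grip": 0},
    {"dx": 27.2, "dy": 7.8, "dz": 0.6, "grip": 0},
  ],
)

```text
validation failed for argument at $.in...
```

Run:
```python
from g import *
st(); snap('wrist','w1'); snap('scene','scene1'); snap('side','side1')
p,W=pts('w1'); h=cv2.cvtColor(p,cv2.COLOR_RGB2HSV); m=((h[...,0]<6)|(h[...,0]>174))&(h[...,1]>140)&(abs(W[...,0]-.578)<.06)&(abs(W[...,1]-.272)<.06)
q=W[m]; print(m.sum(),np.median(q,0).round(4),np.percentile(q,[2,98],axis=0).round(4))
for f in ('scene1','side1'):
    p,W=pts(f); h=cv2.cvtColor(p,cv2.COLOR_RGB2HSV); m=((h[...,0]<6)|(h[...,0]>174))&(h[...,1]>140)&(abs(W[...,0]-.578)<.06)&(abs(W[...,1]-.272)<.06)&(W[...,2]<.12)
    q=W[m]; print(f,m.sum(),np.median(q,0).round(4),np.percentile(q,[2,98],axis=0).round(4))
```

```text
return _methods._mean(a, axis=axis, dtype=dtype,
  ret = um.true_divide(
Traceback (most recent call last):
IndexError: index -1 is out of bounds for axis 0 with size 0
```

View pics/w1.png

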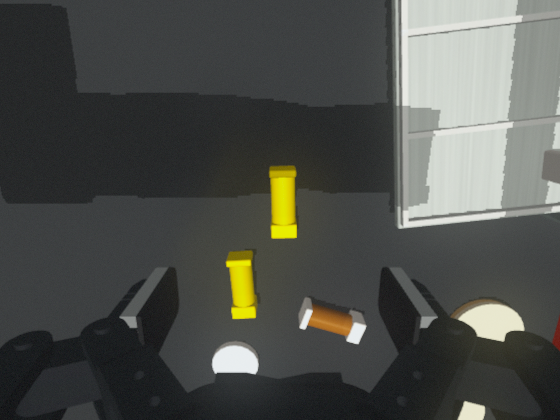

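The call was refused; this picture is still from the start pose. It shows the medium tube at (332,320), the shaker's near bar at x≈400, and the wrist camera on the tool's +x side. I'll retry with all fields filled in.

>>> arm_command(
  increments=[
    {"dx": 27.2, "dy": 7.8, "dz": 0.6, "wx": 0, "wy": 0, "wz": 0, "grip": 0},
    {"dx": 27.2, "dy": 7.8, "dz": 0.6, "wx": 0, "wy": 0, "wz": 0, "grip": 0},
    {"dx": 27.2, "dy": 7.8, "dz": 0.6, "wx": 0, "wy": 0, "wz": 0, "grip": 0},
    {"dx": 27.2, "dy": 7.8, "dz": 0.6, "wx": 0, "wy": 0, "wz": 0, "grip": 0},
    {"dx": 27.2, "dy": 7.8, "dz": 0.6, "wx": 0, "wy": 0, "wz": 0, "grip": 0},
    {"dx": 27.2, "dy": 7.8, "dz": 0.6, "wx": 0, "wy": 0, "wz": 0, "grip": 0},
    {"dx": 27.2, "dy": 7.8, "dz": 0.6, "wx": 0, "wy": 0, "wz": 0, "grip": 0},
    {"dx": 27.2, "dy": 7.8, "dz": 0.6, "wx": 0, "wy": 0, "wz": 0, "grip": 0},
    {"dx": 27.2, "dy": 7.8, "dz": 0.6, "wx": 0, "wy": 0, "wz": 0, "grip": 0},
  ],
)

```text
clock: 1.15
eef_pos: [0.5777, 0.271, 0.1994]
tool_rot: [0.707, 0.707, -0.0, 0.0]
ft_force: [0.0, -0.1, -0.4]
grip_width: 0.0001
grasp_force: 0.0
```

Run:
```python
from g import *
st(); snap('wrist','w2'); snap('scene','scene1'); snap('side','side1')
for f in ('w2','scene1','side1'):
    p,W=pts(f); h=cv2.cvtColor(p,cv2.COLOR_RGB2HSV); m=((h[...,0]<6)|(h[...,0]>174))&(h[...,1]>140)&(abs(W[...,0]-.578)<.06)&(abs(W[...,1]-.272)<.06)&(W[...,2]<.12)
    q=W[m]; print(f,m.sum(), len(q) and (np.median(q,0).round(4),np.percentile(q,[2,98],axis=0).round(4)))
```

```text
t 1.15 p [0.5777 0.271  0.1994] cmd [0.578 0.272 0.2  ] f [ 0.  -0.1 -0.4] w 0.0001 gf 0.0 q [ 0.44  0.53  0.41  1.46 -0.    2.01] ang 0.001
w2 1485 (array([0.5788, 0.2766, 0.0867]), array([[0.561 , 0.2574, 0.0765],
       [0.595 , 0.293 , 0.0885]]))
scene1 74 (array([0.5838, 0.2658, 0.0859]), array([[0.5654, 0.2542, 0.0684],
       [0.5986, 0.2858, 0.0909]]))
side1 148 (array([0.5729, 0.2614, 0.0846]), array([[0.5588, 0.252 , 0.0696],
       [0.5927, 0.2853, 0.09  ]]))
```

>>> arm_command(
  increments=[
    {"dx": 0.1, "dy": 0, "dz": 5, "wx": 0, "wy": 0, "wz": 0, "grip": 0},
    {"dx": 0.1, "dy": 0, "dz": 10, "wx": 0, "wy": 0, "wz": 0, "grip": 0},
    {"dx": 0.1, "dy": 0, "dz": 10.8, "wx": 0, "wy": 0, "wz": 0, "grip": 0},
    {"dx": 0.1, "dy": 0, "dz": 11.1, "wx": 0, "wy": 0, "wz": 0, "grip": 0},
    {"dx": 0.1, "dy": 0, "dz": 11.4, "wx": 0, "wy": 0, "wz": 0, "grip": 0},
    {"dx": 0.1, "dy": 0, "dz": 11.6, "wx": 0, "wy": 0, "wz": 0, "grip": 0},
    {"dx": 0.1, "dy": 0, "dz": 11.8, "wx": 0, "wy": 0, "wz": 0, "grip": 0},
    {"dx": 0.1, "dy": 0, "dz": 11.8, "wx": 0, "wy": 0, "wz": 0, "grip": 0},
  ],
)

```text
clock: 2.1
eef_pos: [0.5787, 0.2734, 0.0827]
tool_rot: [0.707, 0.707, 0.001, 0.0]
ft_force: [0.3, 0.0, 0.2]
grip_width: 0.0001
grasp_force: 0.0
```

>>> arm_command(
  increments=[
    {"dx": 0, "dy": 0, "dz": 0.15, "wx": 0, "wy": 0, "wz": 0, "grip": 0},
    {"dx": 0, "dy": 0, "dz": 0.3, "wx": 0, "wy": 0, "wz": 0, "grip": 0},
  ],
)

```text
clock: 2.3
eef_pos: [0.5782, 0.2732, 0.0788]
tool_rot: [0.707, 0.707, 0.0, 0.0]
ft_force: [0.1, 0.6, -0.0]
grip_width: 0.0
grasp_force: 0.0
```

>>> arm_command(
  increments=[
    {"dx": 0, "dy": 0, "dz": 0.2, "wx": 0, "wy": 0, "wz": 0, "grip": 0},
    {"dx": 0, "dy": 0, "dz": 0.3, "wx": 0, "wy": 0, "wz": 0, "grip": 0},
  ],
)

```text
clock: 2.5
eef_pos: [0.5778, 0.2729, 0.0751]
tool_rot: [0.707, 0.707, -0.0, -0.0]
ft_force: [-0.5, 0.5, 0.3]
grip_width: -0.0002
grasp_force: 0.0
```

Run:
```python
from g import *
st(); snap('side','side2')
for f in ('side2',):
    p,W=pts(f); h=cv2.cvtColor(p,cv2.COLOR_RGB2HSV); m=((h[...,0]<6)|(h[...,0]>174))&(h[...,1]>140)&(abs(W[...,0]-.578)<.06)&(abs(W[...,1]-.272)<.06)&(W[...,2]<.12)
    q=W[m]; print(f,m.sum(), len(q) and (np.median(q,0).round(4),np.percentile(q,[2,98],axis=0).round(4)))
```

```text
t 2.5 p [0.5778 0.2729 0.0751] cmd [0.578 0.272 0.2  ] f [-0.5  0.5  0.3] w -0.0002 gf 0.0 q [ 0.44  0.59  0.19  1.17 -0.    2.01] ang 0.001
side2 149 (array([0.5725, 0.2615, 0.0845]), array([[0.5588, 0.2499, 0.0684],
       [0.5934, 0.2855, 0.09  ]]))
```

Run:
```python
import cv2
b=cv2.imread('pics/side2.png')[110:210,140:270]
cv2.imwrite('pics/b2.png',cv2.resize(b,(780,600),interpolation=cv2.INTER_CUBIC))
```

```text
(no output)
```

View pics/b2.png

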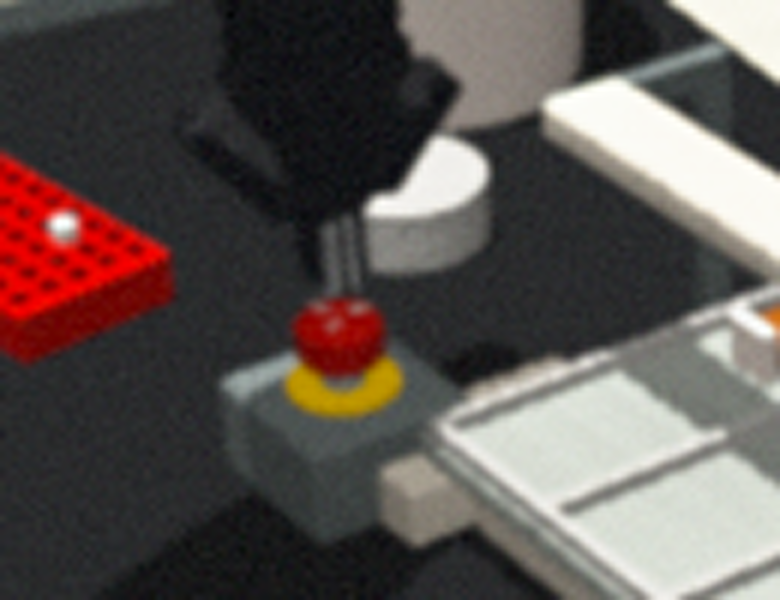

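The crop shows the closed pads ending at about (197,160) at the top of the head. The stem is still visible, so the stop is still up. I'll project the TCP to check.

Run:
```python
from g import *
c=viewer.get_calibration('side'); F=210/np.tan(np.radians(c['fovy'])/2)
def pr(P): q=c['view']@np.r_[P,1]; return (c['cx']+F*q[0]/-q[2],c['cy']-F*q[1]/-q[2],-q[2])
for P in ([.578,.273,.075],[.578,.273,.09],[.578,.273,.082],[.578,.273,.05],[.5784,.2722,.062]): print(P,np.round(pr(P),2))
p,W=pts('side2')
for u,v in ((197,150),(197,154),(197,157),(194,155),(200,155),(197,161),(197,165),(197,168)): print((u,v),p[v,u],W[v,u].round(4))
```

```text
[0.578, 0.273, 0.075] [196.46 166.31   1.36]
[0.578, 0.273, 0.09] [196.02 161.49   1.36]
[0.578, 0.273, 0.082] [196.26 164.07   1.36]
[0.578, 0.273, 0.05] [197.17 174.22   1.38]
[0.5784, 0.2722, 0.062] [197.09 170.54   1.37]
(197, 150) [63 59 61] [0.5791 0.262  0.13  ]
(197, 154) [68 68 65] [0.5779 0.2617 0.1185]
(197, 157) [56 57 55] [0.5772 0.2616 0.1097]
(194, 155) [61 62 65] [0.5728 0.2702 0.1128]
(200, 155) [48 48 49] [0.5875 0.2649 0.1111]
(197, 161) [145  32  27] [nan nan nan]
(197, 165) [159  11   1] [0.5742 0.2592 0.0874]
(197, 168) [121   6   6] [0.5717 0.2549 0.0811]
```

```bash
python3 - <<'E'
from g import *
for f in ('side1','scene1','w2','side2','scene0','side0'):
    p,W=pts(f); k=(abs(W[...,0]-.578)<.03)&(abs(W[...,1]-.272)<.03)
    z=W[k][:,2]; hh,e=np.histogram(z,bins=np.arange(.03,.3,.01)); print(f,dict(zip(e.round(2).tolist(),hh.tolist())))
p,W=pts('w2'); k=(abs(W[...,0]-.578)<.07)&(abs(W[...,1]-.272)<.07)
h=cv2.cvtColor(p,cv2.COLOR_RGB2HSV); y=k&(h[...,0]>20)&(h[...,0]<33)&(h[...,1]>120); print('yellow',y.sum(),np.percentile(W[y],[5,50,95],axis=0).round(4)); 
g=k&(W[...,2]>.045)&(W[...,2]<.053)&~y; print('pod',np.percentile(W[g],[2,50,98],axis=0).round(4))
E
python3 - <<'E'
import cv2,numpy as np
a=cv2.imread('pics/side1.png')[100:210,140:270]; b=cv2.imread('pics/w2.png')
b=cv2.resize(b,None,fx=.8,fy=.8); a=cv2.resize(a,(350,336),interpolation=cv2.INTER_CUBIC)
cv2.imwrite('pics/c1.png',np.hstack([a,b[:, :448]]))
E
```

```text
side1 {0.03: 0, 0.04: 38, 0.05: 163, 0.06: 15, 0.07: 50, 0.08: 104, 0.09: 5, 0.1: 0, 0.11: 0, 0.12: 0, 0.13: 0, 0.14: 0, 0.15: 0, 0.16: 0, 0.17: 0, 0.18: 0, 0.19: 0, 0.2: 0, 0.21: 0, 0.22: 5, 0.23: 36, 0.24: 45, 0.25: 45, 0.26: 41, 0.27: 90, 0.28: 86}
scene1 {0.03: 0, 0.04: 17, 0.05: 88, 0.06: 12, 0.07: 34, 0.08: 83, 0.09: 10, 0.1: 0, 0.11: 0, 0.12: 0, 0.13: 0, 0.14: 0, 0.15: 0, 0.16: 0, 0.17: 0, 0.18: 0, 0.19: 0, 0.2: 0, 0.21: 0, 0.22: 4, 0.23: 25, 0.24: 39, 0.25: 34, 0.26: 32, 0.27: 66, 0.28: 62}
w2 {0.03: 0, 0.04: 637, 0.05: 1524, 0.06: 15, 0.07: 81, 0.08: 1637, 0.09: 3, 0.1: 0, 0.11: 0, 0.12: 0, 0.13: 0, 0.14: 0, 0.15: 0, 0.16: 0, 0.17: 0, 0.18: 0, 0.19: 0, 0.2: 0, 0.21: 0, 0.22: 19, 0.23: 565, 0.24: 795, 0.25: 785, 0.26: 1421, 0.27: 4060, 0.28: 4941}
side2 {0.03: 0, 0.04: 37, 0.05: 169, 0.06: 17, 0.07: 46, 0.08: 106, 0.09: 5, 0.1: 17, 0.11: 35, 0.12: 36, 0.13: 37, 0.14: 48, 0.15: 97, 0.16: 50, 0.17: 41, 0.18: 70, 0.19: 77, 0.2: 100, 0.21: 63, 0.22: 11, 0.23: 23, 0.24: 25, 0.25: 21, 0.26: 29, 0.27: 75, 0.28: 43}
scene0 {0.03: 0, 0.04: 19, 0.05: 94, 0.06: 11, 0.07: 37, 0.08: 75, 0.09: 14, 0.1: 0, 0.11: 0, 0.12: 0, 0.13: 0, 0.14: 0, 0.15: 0, 0.16: 0, 0.17: 0, 0.18: 0, 0.19: 0, 0.2: 0, 0.21: 0, 0.22: 0, 0.23: 0, 0.24: 0, 0.25: 0, 0.26: 0, 0.27: 0, 0.28: 0}
side0 {0.03: 0, 0.04: 31, 0.05: 170, 0.06: 10, 0.07: 29, 0.08: 67, 0.09: 6, 0.1: 0, 0.11: 0, 0.12: 0, 0.13: 0, 0.14: 0, 0.15: 0, 0.16: 0, 0.17: 0, 0.18: 0, 0.19: 0, 0.2: 0, 0.21: 0, 0.22: 0, 0.23: 0, 0.24: 0, 0.25: 0, 0.26: 0, 0.27: 0, 0.28: 0}
yellow 723 [[0.5545 0.2673 0.0517]
 [0.5779 0.2889 0.053 ]
 [0.6016 0.2976 0.0543]]
pod [[0.5373 0.2049 0.0464]
 [0.5917 0.2712 0.0499]
 [0.6414 0.3159 0.0516]]
```

View pics/c1.png

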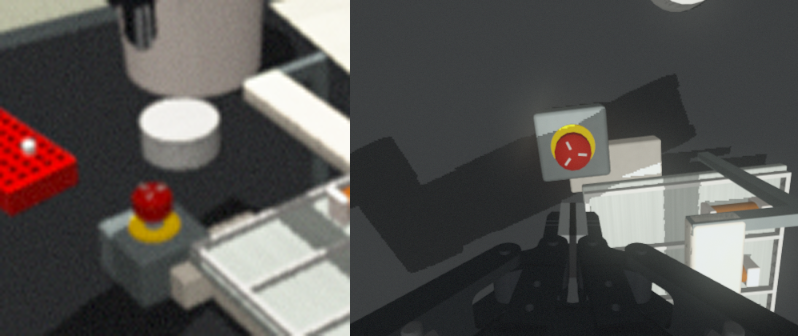

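The fingertips actually sit about 29 mm behind the reported TCP: tip z was 0.104 with eef at 0.075. So I'll keep descending, watching the force.

>>> arm_command(
  increments=[
    {"dx": 0, "dy": 0, "dz": 0.7, "wx": 0, "wy": 0, "wz": 0, "grip": 0},
    {"dx": 0, "dy": 0, "dz": 1.1, "wx": 0, "wy": 0, "wz": 0, "grip": 0},
    {"dx": 0, "dy": 0, "dz": 1.4, "wx": 0, "wy": 0, "wz": 0, "grip": 0},
    {"dx": 0, "dy": 0, "dz": 1.7, "wx": 0, "wy": 0, "wz": 0, "grip": 0},
    {"dx": 0, "dy": 0, "dz": 1.9, "wx": 0, "wy": 0, "wz": 0, "grip": 0},
  ],
)

```text
clock: 3.05
eef_pos: [0.5777, 0.2729, 0.0564]
tool_rot: [0.707, 0.707, -0.0, -0.0]
ft_force: [-1.9, -0.5, 2.5]
grip_width: -0.0002
grasp_force: 1.3
```

Contact, at about 2.5 N. I'll go further down.

>>> arm_command(
  increments=[
    {"dx": 0, "dy": 0, "dz": 0.2, "wx": 0, "wy": 0, "wz": 0, "grip": 0},
    {"dx": 0, "dy": 0, "dz": 0.4, "wx": 0, "wy": 0, "wz": 0, "grip": 0},
    {"dx": 0, "dy": 0, "dz": 0.5, "wx": 0, "wy": 0, "wz": 0, "grip": 0},
  ],
)

```text
clock: 3.35
eef_pos: [0.5781, 0.2731, 0.0538]
tool_rot: [0.707, 0.707, 0.001, 0.0]
ft_force: [-6.5, -2.5, 15.8]
grip_width: 0.0001
grasp_force: 8.2
```

Run:
```python
from g import *
snap('side','side3'); snap('scene','scene3')
for f in ('side1','side3','scene1','scene3'):
    p,W=pts(f); h=cv2.cvtColor(p,cv2.COLOR_RGB2HSV); m=((h[...,0]<6)|(h[...,0]>174))&(h[...,1]>140)&(abs(W[...,0]-.578)<.06)&(abs(W[...,1]-.272)<.06)&(W[...,2]<.12)
    q=W[m]; print(f,m.sum(), len(q) and (np.median(q,0).round(4),np.percentile(q[:,2],[2,20,50,80,95]).round(4)))
    k=(abs(W[...,0]-.578)<.03)&(abs(W[...,1]-.272)<.03)
    z=W[k][:,2]; hh,e=np.histogram(z,bins=np.arange(.05,.12,.005)); print(hh)
```

```text
side1 148 (array([0.5729, 0.2614, 0.0846]), array([0.0696, 0.0764, 0.0846, 0.0878, 0.0894]))
[141  22   2  13  25  25  32  72   5   0   0   0   0]
side3 112 (array([0.5709, 0.261 , 0.0761]), array([0.064 , 0.0702, 0.0761, 0.0793, 0.082 ]))
[121  21  24  19  28  48  22  14  12  22  20  16  19]
scene1 74 (array([0.5838, 0.2658, 0.0859]), array([0.0684, 0.0807, 0.0859, 0.0885, 0.0905]))
[68 20  3  9 18 16 31 52 10  0  0  0  0]
scene3 55 (array([0.5891, 0.2649, 0.0775]), array([0.0617, 0.0728, 0.0775, 0.0797, 0.081 ]))
[57 16 13 21 21 38 21 10 16 12 13 17 13]
```

The stop is fully down: its top fell about 8.5 mm, to 0.080. Next I'll measure the loose tubes more exactly, along with the open-finger tip offset.

```bash
sed -i 's/\[\[1,0,0\],\[0,-1,0\],\[0,0,-1.\]\]/[[-1,0,0],[0,1,0],[0,0,-1.]]/; s/tool x = +heading/tool x = -heading/' g.py
python3 - <<'E'
from g import *
for nm,c0 in (('med',(.558,-.181)),('long',(.583,-.362))):
    for fs in (['scene1'],['side1'],['scene1','side1']):
        Q=[]
        for f in fs:
            p,W=pts(f); q=W[~np.isnan(W[...,0])]; q=q[(np.hypot(q[:,0]-c0[0],q[:,1]-c0[1])<.065)&(q[:,2]>.017)&(q[:,2]<.035)]; Q.append(q)
        q=np.vstack(Q)[:,:2]
        # fit rectangle: trim, PCA for axis then percentiles
        m=q.mean(0); vt=np.linalg.svd(q-m,full_matrices=False)[2]; ax=vt[0]*np.sign(vt[0,0]); n=np.array([-ax[1],ax[0]])
        a=np.percentile((q-m)@ax,[1.5,98.5]); b=np.percentile((q-m)@n,[3,97]); c=m+ax*a.mean()+n*b.mean()
        print(nm,fs,len(q),'c',c.round(4),'yaw %.3f'%np.arctan2(ax[1],ax[0]),'len %.3f wid %.3f'%(np.ptp(a),np.ptp(b)))
for f in ('side0','scene0'):
    p,W=pts(f)
    k=(abs(W[...,0]-.5)<.075)&(abs(W[...,1])<.03)&(W[...,2]>.1); z=W[k]; i=np.argsort(z[:,2])[:12]; print(f,z[i].round(3).tolist())
E
```

```text
med ['scene1'] 250 c [ 0.5663 -0.1784] yaw -0.289 len 0.075 wid 0.026
med ['side1'] 368 c [ 0.5622 -0.1802] yaw -0.312 len 0.074 wid 0.025
med ['scene1', 'side1'] 618 c [ 0.5643 -0.1795] yaw -0.290 len 0.077 wid 0.027
long ['scene1'] 406 c [ 0.5899 -0.3592] yaw -0.197 len 0.094 wid 0.025
long ['side1'] 596 c [ 0.5858 -0.3609] yaw -0.208 len 0.093 wid 0.024
long ['scene1', 'side1'] 1002 c [ 0.5876 -0.3602] yaw -0.198 len 0.096 wid 0.025
side0 [[0.542, -0.004, 0.245], [0.542, 0.005, 0.246], [0.549, -0.009, 0.246], [0.457, -0.006, 0.246], [0.45, -0.002, 0.246], [0.541, -0.001, 0.247], [0.541, -0.011, 0.247], [0.455, -0.011, 0.247], [0.45, -0.008, 0.247], [0.543, -0.003, 0.247], [0.543, 0.011, 0.247], [0.453, -0.01, 0.247]]
scene0 [[0.456, 0.012, 0.242], [0.55, 0.004, 0.244], [0.457, 0.001, 0.245], [0.459, -0.005, 0.245], [0.457, 0.005, 0.246], [0.55, -0.005, 0.246], [0.456, 0.016, 0.246], [0.458, -0.008, 0.246], [0.457, 0.01, 0.246], [0.552, 0.006, 0.247], [0.547, -0.009, 0.247], [0.458, 0.001, 0.248]]
```

```bash
cat >> g.py <<'E'
OFF=.030
def tip(t,yaw,lean,**k):  # true finger tip target (about 28 mm opening)
    Rt=rot(yaw,lean); plan(np.array(t)+OFF*Rt.apply([0,0,1]),Rt,**k)
E
python3 - <<'E'
from g import *
p,q=get(); json.dump(dict(p=[.578,.273,.052],q=q.as_quat().tolist()),open(S,'w'))
plan([.578,.273,.15],q)
c=np.array([.564,-.1795]); y=-.295; h=np.array([np.cos(y),np.sin(y)])
t=c-.009*h; print(t); tip([*t,.09],y,np.radians(25)); print(get()[0])
E
```

```text
{'dx': 0.0, 'dy': 0.0, 'dz': -9.8, 'wx': 0.0, 'wy': 0.0, 'wz': 0.0} rows>= 2
[ 0.55538878 -0.17688334]
{'dx': -45.36, 'dy': -1.05, 'dz': 8.72, 'wx': -0.278, 'wy': -0.375, 'wz': -1.254} rows>= 10
[ 0.5675 -0.1806  0.0628]
```

>>> arm_command(
  increments=[
    {"dx": 0, "dy": 0, "dz": -5, "wx": 0, "wy": 0, "wz": 0, "grip": 0},
    {"dx": 0, "dy": 0, "dz": -9.8, "wx": 0, "wy": 0, "wz": 0, "grip": 0},
    {"dx": 0, "dy": 0, "dz": -9.8, "wx": 0, "wy": 0, "wz": 0, "grip": 0},
  ],
)

```text
clock: 3.75
eef_pos: [0.5828, 0.2753, 0.1581]
tool_rot: [0.707, 0.707, 0.007, 0.003]
ft_force: [0.9, 1.7, 0.2]
grip_width: -0.0001
grasp_force: 0.0
```

>>> arm_command(
  increments=[
    {"dx": -45.36, "dy": -1.05, "dz": 8.72, "wx": -0.278, "wy": -0.375, "wz": -1.254, "grip": 5.5},
    {"dx": -45.36, "dy": -1.05, "dz": 8.72, "wx": -0.278, "wy": -0.375, "wz": -1.254, "grip": 5.5},
    {"dx": -45.36, "dy": -1.05, "dz": 8.72, "wx": -0.278, "wy": -0.375, "wz": -1.254, "grip": 5.5},
    {"dx": -45.36, "dy": -1.05, "dz": 8.72, "wx": -0.278, "wy": -0.375, "wz": -1.254, "grip": 5.5},
    {"dx": -45.36, "dy": -1.05, "dz": 8.72, "wx": -0.278, "wy": -0.375, "wz": -1.254, "grip": 5.5},
    {"dx": -45.36, "dy": -1.05, "dz": 8.72, "wx": -0.278, "wy": -0.375, "wz": -1.254, "grip": 5.5},
    {"dx": -45.36, "dy": -1.05, "dz": 8.72, "wx": -0.278, "wy": -0.375, "wz": -1.254, "grip": 5.5},
    {"dx": -45.36, "dy": -1.05, "dz": 8.72, "wx": -0.278, "wy": -0.375, "wz": -1.254, "grip": 5.5},
    {"dx": -45.36, "dy": -1.05, "dz": 8.72, "wx": -0.278, "wy": -0.375, "wz": -1.254, "grip": 5.5},
    {"dx": -45.36, "dy": -1.05, "dz": 8.72, "wx": -0.278, "wy": -0.375, "wz": -1.254, "grip": 5.5},
  ],
)

```text
clock: 4.75
eef_pos: [0.5663, -0.1826, 0.0617]
tool_rot: [0.142, 0.966, -0.032, 0.215]
ft_force: [0.7, 0.7, -0.6]
grip_width: 0.0552
grasp_force: 0.0
```

>>> arm_command(
  increments=[
    {"dx": 0, "dy": 0, "dz": 0, "wx": 0, "wy": 0, "wz": 0, "grip": 5.5},
    {"dx": 0, "dy": 0, "dz": 0, "wx": 0, "wy": 0, "wz": 0, "grip": 5.5},
    {"dx": 0, "dy": 0, "dz": 0, "wx": 0, "wy": 0, "wz": 0, "grip": 5.5},
  ],
)

```text
clock: 5.05
eef_pos: [0.5681, -0.1799, 0.0626]
tool_rot: [0.143, 0.966, -0.032, 0.214]
ft_force: [0.7, 0.6, 0.1]
grip_width: 0.055
grasp_force: 0.0
```

Run:
```python
from g import *
st(); snap('wrist','w4'); snap('scene','scene4'); snap('side','side4')
p,W=pts('w4'); h=cv2.cvtColor(p,cv2.COLOR_RGB2HSV); m=(h[...,0]>4)&(h[...,0]<16)&(h[...,1]>140)&(h[...,2]>50)&(abs(W[...,2]-.02)<.02)
print('amber wrist',m.sum(),W[m].mean(0).round(4) if m.sum() else '')
o=monitor.get_obs(); zt=R.from_quat(o['tool_rot']).as_matrix(); e=o['eef_pos']
for f in ('scene4','side4'):
    p,W=pts(f); l=(W-e)@zt; k=(abs(l[...,0])<.02)&(abs(l[...,1])<.06)&(l[...,2]<.01)&(l[...,2]>-.1); q=l[k]; i=np.argsort(-q[:,2])[:10]; print(f,q[i].round(3).tolist())
a=cv2.imread('pics/side4.png')[190:330,190:350]; a=cv2.resize(a,(400,350),interpolation=cv2.INTER_CUBIC)
b=cv2.resize(cv2.imread('pics/w4.png'),None,fx=.71,fy=.8333)[:350]; 
cv2.imwrite('pics/c4.png',np.hstack([a,b]))
```

```text
t 5.05 p [ 0.5681 -0.1799  0.0626] cmd [ 0.5675 -0.1806  0.0628] f [0.7 0.6 0.1] w 0.055 gf 0.0 q [-0.31  0.26 -0.51  0.37  0.01 -0.01] ang 0.001
amber wrist 2487 [ 0.5751 -0.2792  0.0195]
scene4 [[0.01, 0.031, -0.03], [0.006, -0.031, -0.031], [-0.008, -0.033, -0.031], [-0.011, 0.034, -0.031], [-0.007, 0.031, -0.032], [-0.011, -0.028, -0.032], [-0.004, 0.03, -0.032], [-0.006, -0.031, -0.032], [-0.011, 0.031, -0.032], [-0.004, -0.033, -0.033]]
side4 [[0.001, -0.032, -0.029], [-0.003, -0.034, -0.031], [-0.008, -0.035, -0.031], [-0.01, 0.03, -0.033], [0.008, -0.031, -0.033], [-0.011, -0.027, -0.034], [-0.009, 0.026, -0.034], [0.005, -0.037, -0.034], [0.007, -0.035, -0.034], [0.009, -0.034, -0.034]]
```

View pics/c4.png

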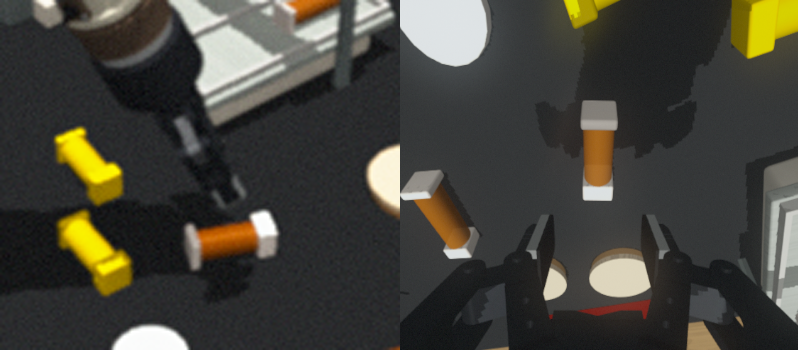

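The fingers are aligned with the medium tube: in the wrist half of the picture they straddle column 598. The tip offset runs along the tool axis. I'll refine the tube's centre from the wrist depth, then descend.

```bash
cat > tube.py <<'E'
from g import *
def tube(f,c0,r=.065):
    p,W=pts(f); q=W[~np.isnan(W[...,0])]; q=q[(np.hypot(q[:,0]-c0[0],q[:,1]-c0[1])<r)&(q[:,2]>.014)&(q[:,2]<.033)][:,:2]
    m=q.mean(0); vt=np.linalg.svd(q-m,full_matrices=False)[2]; ax=vt[0]*np.sign(vt[0,0]); n=np.array([-ax[1],ax[0]])
    a=np.percentile((q-m)@ax,[1,99]); b=np.percentile((q-m)@n,[2,98]); c=m+ax*a.mean()+n*b.mean()
    print(f,len(q),'c',c.round(4),'yaw %.3f'%np.arctan2(ax[1],ax[0]),'len %.3f wid %.3f'%(np.ptp(a),np.ptp(b)))
E
python3 - <<'E'
from tube import *
tube('w4',(.564,-.18)); tube('w4',(.586,-.36))
c=np.array([.564,-.1795]); y=-.295; h=np.array([np.cos(y),np.sin(y)]); t=c-.009*h
tip([*t,.007],y,np.radians(25))
tip([*t,.07],y,np.radians(25))
E
```

```text
w4 4786 c [ 0.5626 -0.1767] yaw -0.311 len 0.073 wid 0.026
w4 4096 c [ 0.5866 -0.3558] yaw -0.179 len 0.093 wid 0.026
{'dx': 3.51, 'dy': 0.0, 'dz': 7.52, 'wx': -0.0, 'wy': -0.0, 'wz': -0.0} rows>= 2
{'dx': -2.67, 'dy': 0.0, 'dz': -5.71, 'wx': -0.0, 'wy': -0.0, 'wz': -0.0} rows>= 2
```

Run:
```python
from tube import *
c=np.array([.5635,-.1785]); y=-.3; h=np.array([np.cos(y),np.sin(y)]); t=c-.009*h
# restore hover pose
Rt=rot(-.295,np.radians(25)); t0=np.array([.564,-.1795])-.009*np.array([np.cos(.295),-np.sin(.295)])
json.dump(dict(p=(np.r_[t0,.09]+.03*Rt.apply([0,0,1])).tolist(),q=Rt.as_quat().tolist()),open(S,'w'))
tip([*t,.0085],y,np.radians(25))
```

```text
{'dx': 3.51, 'dy': 0.08, 'dz': 7.35, 'wx': 0.002, 'wy': -0.0, 'wz': 0.005} rows>= 2
```

>>> arm_command(
  increments=[
    {"dx": 1.5, "dy": 0.08, "dz": 3.2, "wx": 0.002, "wy": 0, "wz": 0.005, "grip": 5.5},
    {"dx": 2.8, "dy": 0.08, "dz": 5.8, "wx": 0.002, "wy": 0, "wz": 0.005, "grip": 5.5},
    {"dx": 3.51, "dy": 0.08, "dz": 7.35, "wx": 0.002, "wy": 0, "wz": 0.005, "grip": 5.5},
    {"dx": 3.51, "dy": 0.08, "dz": 7.35, "wx": 0.002, "wy": 0, "wz": 0.005, "grip": 5.5},
    {"dx": 3.51, "dy": 0.08, "dz": 7.35, "wx": 0.002, "wy": 0, "wz": 0.005, "grip": 3.5},
    {"dx": 3.51, "dy": 0.08, "dz": 7.35, "wx": 0.002, "wy": 0, "wz": 0.005, "grip": 1},
    {"dx": 3.51, "dy": 0.08, "dz": 7.35, "wx": 0.002, "wy": 0, "wz": 0.005, "grip": 1},
    {"dx": 3.51, "dy": 0.08, "dz": 7.35, "wx": 0.002, "wy": 0, "wz": 0.005, "grip": 1},
  ],
)

```text
clock: 6.0
eef_pos: [0.5686, -0.1798, -0.0172]
tool_rot: [0.146, 0.965, -0.032, 0.216]
ft_force: [-1.2, 1.9, 5.4]
grip_width: 0.024
grasp_force: 59.2
```

Run:
```python
from tube import *
st()
c=np.array([.5635,-.1785]); y=-.3; h=np.array([np.cos(y),np.sin(y)]); t=c-.009*h
tip([*t,.11],y,np.radians(25))
```

```text
t 6.0 p [ 0.5686 -0.1798 -0.0172] cmd [ 0.567  -0.1796 -0.0186] f [-1.2  1.9  5.4] w 0.024 gf 59.17278349399567 q [-0.31  0.4  -0.59  0.14  0.   -0.01] ang 0.004
{'dx': -4.29, 'dy': 0.0, 'dz': -9.2, 'wx': 0.0, 'wy': -0.0, 'wz': -0.0} rows>= 3
```

>>> arm_command(
  increments=[
    {"dx": -0.6, "dy": 0, "dz": -1.2, "wx": 0, "wy": 0, "wz": 0, "grip": 1},
    {"dx": -1.5, "dy": 0, "dz": -3.2, "wx": 0, "wy": 0, "wz": 0, "grip": 1},
    {"dx": -2.9, "dy": 0, "dz": -6.2, "wx": 0, "wy": 0, "wz": 0, "grip": 1},
    {"dx": -4.29, "dy": 0, "dz": -9.2, "wx": 0, "wy": 0, "wz": 0, "grip": 1},
    {"dx": -4.29, "dy": 0, "dz": -9.2, "wx": 0, "wy": 0, "wz": 0, "grip": 1},
  ],
)

```text
clock: 6.5
eef_pos: [0.5714, -0.1812, 0.0892]
tool_rot: [0.146, 0.964, -0.033, 0.22]
ft_force: [0.5, 0.6, 0.5]
grip_width: 0.0241
grasp_force: 59.0
```

Run:
```python
from tube import *
st(); snap('scene','scene5'); snap('side','side5')
for f in ('scene5','side5'):
    p,W=pts(f); h=cv2.cvtColor(p,cv2.COLOR_RGB2HSV)
    m=(h[...,0]>4)&(h[...,0]<16)&(h[...,1]>140)&(h[...,2]>50)&(abs(W[...,0]-.56)<.08)&(abs(W[...,1]+.18)<.08)&(W[...,2]<.2)
    wh=(h[...,1]<60)&(h[...,2]>110)&(abs(W[...,0]-.56)<.08)&(abs(W[...,1]+.18)<.06)&(W[...,2]<.16)&(W[...,2]>.05)
    print(f,W[m].mean(0).round(4),np.linalg.svd(W[m]-W[m].mean(0),full_matrices=False)[2][0].round(3)); 
    for mm,c in __import__('m').comps(wh,8): print('  white',c.round(),mm.sum(),np.median(W[mm],0).round(4),W[mm][:,2].min().round(4))
a=cv2.imread('pics/side5.png')[190:330,190:350]; a=cv2.resize(a,(400,350),interpolation=cv2.INTER_CUBIC)
b=cv2.imread('pics/scene5.png')[150:290,170:330]; b=cv2.resize(b,(400,350),interpolation=cv2.INTER_CUBIC)
cv2.imwrite('pics/c5.png',np.hstack([a,b]))
```

```text
t 6.5 p [ 0.5714 -0.1812  0.0892] cmd [ 0.567  -0.1796  0.0829] f [0.5 0.6 0.5] w 0.0241 gf 58.95098805427551 q [-0.31  0.22 -0.48  0.43  0.   -0.01] ang 0.012
scene5 [ 0.5661 -0.181   0.1319] [ 0.859 -0.508 -0.069]
  white [246. 217.] 26 [ 0.5676 -0.1614  0.1365] 0.1215
  white [235. 220.] 41 [ 0.5548 -0.1914  0.1351] 0.1213
  white [249. 231.] 153 [ 0.5998 -0.1914  0.129 ] 0.1081
side5 [ 0.5684 -0.1885  0.1263] [-0.975 -0.027  0.22 ]
  white [299. 246.] 133 [ 0.5897 -0.1987  0.13  ] 0.1063
  white [269. 256.] 37 [ 0.5268 -0.1814  0.1192] 0.1062
```

View pics/c5.png

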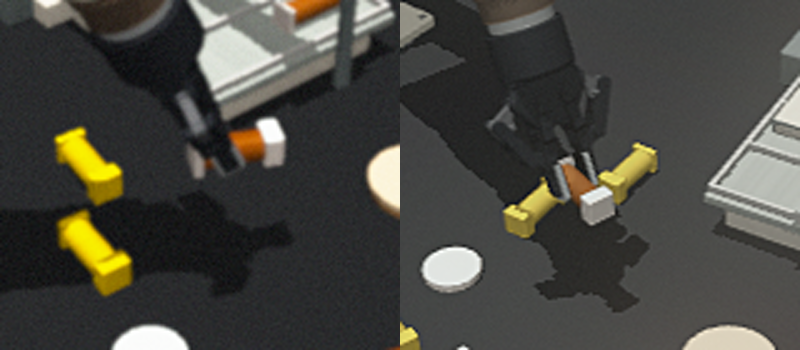

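The tube is held level, with the foot end toward the robot, the cap ahead, and its bottom at about 0.107. Next I'll carry it over row 2.

Run:
```python
from tube import *
y=.1145; h=np.array([np.cos(y),np.sin(y)]); t=np.array([.6579,.1777])-.009*h
tip([*t,.12],y,np.radians(25)); print(get()[0]); tip([*t,.0605],y,np.radians(25)); print(get()[0])
```

```text
{'dx': 0.99, 'dy': 36.97, 'dz': -1.55, 'wx': -0.175, 'wy': 0.0, 'wz': -0.376} rows>= 8
[0.66158444 0.17812143 0.09284883]
{'dx': 2.52, 'dy': 0.0, 'dz': 5.39, 'wx': -0.0, 'wy': 0.0, 'wz': -0.0} rows>= 2
[0.66152859 0.17811402 0.03334885]
```

>>> arm_command(
  increments=[
    {"dx": 0.2, "dy": 4, "dz": -1.0, "wx": -0.03, "wy": 0, "wz": -0.06, "grip": 1},
    {"dx": 0.4, "dy": 8, "dz": -1.5, "wx": -0.06, "wy": 0, "wz": -0.12, "grip": 1},
    {"dx": 0.5, "dy": 12, "dz": -1.55, "wx": -0.08, "wy": 0, "wz": -0.17, "grip": 1},
    {"dx": 0.6, "dy": 17, "dz": -1.55, "wx": -0.1, "wy": 0, "wz": -0.22, "grip": 1},
    {"dx": 0.7, "dy": 22, "dz": -1.55, "wx": -0.12, "wy": 0, "wz": -0.27, "grip": 1},
    {"dx": 0.8, "dy": 27, "dz": -1.55, "wx": -0.14, "wy": 0, "wz": -0.32, "grip": 1},
    {"dx": 0.9, "dy": 31, "dz": -1.55, "wx": -0.175, "wy": 0, "wz": -0.376, "grip": 1},
    {"dx": 0.99, "dy": 34.5, "dz": -1.55, "wx": -0.175, "wy": 0, "wz": -0.376, "grip": 1},
    {"dx": 0.99, "dy": 36.97, "dz": -1.55, "wx": -0.175, "wy": 0, "wz": -0.376, "grip": 1},
    {"dx": 0.99, "dy": 36.97, "dz": -1.55, "wx": -0.175, "wy": 0, "wz": -0.376, "grip": 1},
  ],
)

```text
clock: 7.6
eef_pos: [0.6611, 0.1812, 0.09]
tool_rot: [-0.058, 0.975, 0.013, 0.215]
ft_force: [-0.0, -0.2, -0.6]
grip_width: 0.024
grasp_force: 59.1
```

Run:
```python
from tube import *
st(); snap('side','side6')
from fit import fit
a=cv2.imread('pics/side6.png')[100:270,140:350]; cv2.imwrite('pics/c6.png',cv2.resize(a,(740,600),interpolation=cv2.INTER_CUBIC))
```

```text
t 7.6 p [0.6611 0.1812 0.09  ] cmd [0.6615 0.1781 0.0333] f [-0.  -0.2 -0.6] w 0.024 gf 59.06590282917023 q [ 0.3   0.38 -0.23  0.53 -0.08  0.17] ang 0.005
```

View pics/c6.png

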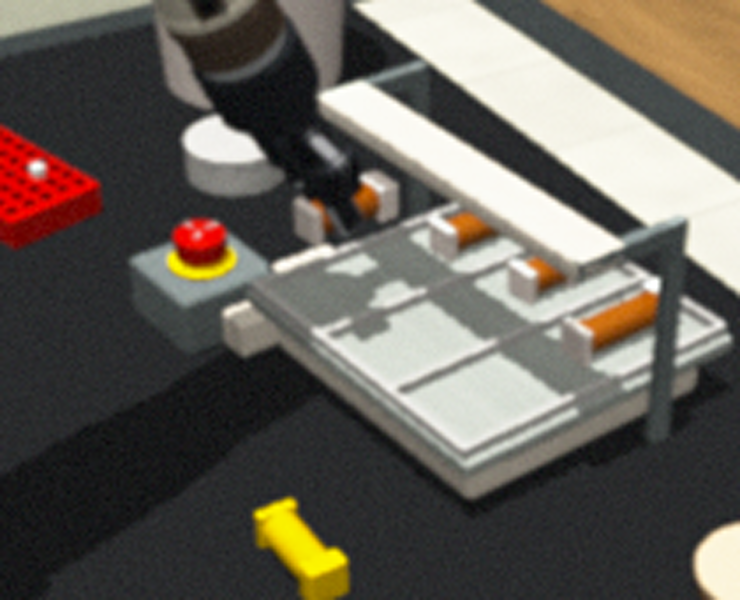

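The tube is over row 2, clear of the lamp bar, and the stop is still down. I'll lower it slowly.

>>> arm_command(
  increments=[
    {"dx": 0, "dy": 0, "dz": 0, "wx": 0, "wy": 0, "wz": 0, "grip": 1},
    {"dx": 0.7, "dy": 0, "dz": 1.5, "wx": 0, "wy": 0, "wz": 0, "grip": 1},
    {"dx": 1.4, "dy": 0, "dz": 3.0, "wx": 0, "wy": 0, "wz": 0, "grip": 1},
    {"dx": 1.9, "dy": 0, "dz": 4.1, "wx": 0, "wy": 0, "wz": 0, "grip": 1},
    {"dx": 2.3, "dy": 0, "dz": 4.9, "wx": 0, "wy": 0, "wz": 0, "grip": 1},
    {"dx": 2.52, "dy": 0, "dz": 5.39, "wx": 0, "wy": 0, "wz": 0, "grip": 1},
    {"dx": 2.52, "dy": 0, "dz": 5.39, "wx": 0, "wy": 0, "wz": 0, "grip": 1},
    {"dx": 2.52, "dy": 0, "dz": 5.39, "wx": 0, "wy": 0, "wz": 0, "grip": 1},
  ],
)

```text
clock: 8.45
eef_pos: [0.662, 0.1779, 0.0333]
tool_rot: [-0.055, 0.975, 0.012, 0.216]
ft_force: [-0.8, 0.1, -0.2]
grip_width: 0.0238
grasp_force: 59.2
```

```bash
cat > chk.py <<'E'
from tube import *
def row(fs,b,zr=(.05,.2)):
    X=np.array([.7292,.1004]); a=.1155; M=np.array([[np.cos(a),-np.sin(a)],[np.sin(a),np.cos(a)]])
    for f in fs:
        p,W=pts(f); d=(W[...,:2]-X)@M-np.array([-.062,b]); h=cv2.cvtColor(p,cv2.COLOR_RGB2HSV); Z=W[...,2]
        k=(abs(d[...,1])<.038)&(abs(d[...,0])<.07)&(Z<zr[1])&(Z>zr[0])
        am=k&(h[...,0]>4)&(h[...,0]<18)&(h[...,1]>130)
        print(f,'amber',am.sum(),d[am].mean(0).round(4) if am.sum() else '',Z[am].max().round(4) if am.sum() else '')
        n,l,s,c=cv2.connectedComponentsWithStats((k&(Z>.066)&(h[...,1]<60)&(h[...,2]>70)).astype(np.uint8))
        for i in range(1,n):
            if s[i,4]>10: g=l==i; print('   white',c[i].round(),s[i,4],'x',np.percentile(d[g][:,0],[5,95]).round(4),'y',np.percentile(d[g][:,1],[5,95]).round(4),'z',np.percentile(Z[g],[5,95]).round(4))
E
python3 - <<'E'
from chk import *
st(); snap('side','side7'); snap('scene','scene7'); row(['side7','scene7'],.085)
E
```

```text
t 8.45 p [0.662  0.1779 0.0333] cmd [0.6615 0.1781 0.0333] f [-0.8  0.1 -0.2] w 0.0238 gf 59.17832314968109 q [ 0.3   0.45 -0.3   0.39 -0.08  0.17] ang 0.001
side7 amber 59 [-0.0039 -0.0107] 0.0956
   white [248. 135.] 309 x [0.0154 0.0533] y [-0.0336  0.0324] z [0.1714 0.1865]
   white [249. 172.] 53 x [0.0207 0.0337] y [-0.0163  0.0097] z [0.0674 0.08  ]
   white [228. 179.] 49 x [-0.0399 -0.0307] y [-0.0146  0.0147] z [0.0683 0.0831]
scene7 amber 12 [ 0.0156 -0.0036] 0.0799
   white [365. 154.] 275 x [0.0224 0.0607] y [-0.0353  0.0347] z [0.1754 0.1871]
   white [342. 168.] 15 x [-0.0277 -0.0185] y [-0.021   0.0363] z [0.1018 0.1195]
   white [357. 187.] 63 x [0.0229 0.0385] y [-0.0158  0.0119] z [0.0677 0.0811]
```

Positions check out: the ends are at row x -0.04 to +0.035, y≈0, and the bottom is at the floor within 1 mm. I'll lower it a touch and release.

>>> arm_command(
  increments=[
    {"dx": 0.05, "dy": 0, "dz": 0.09, "wx": 0, "wy": 0, "wz": 0, "grip": 1},
    {"dx": 0.05, "dy": 0, "dz": 0.09, "wx": 0, "wy": 0, "wz": 0, "grip": 2.4},
    {"dx": 0.05, "dy": 0, "dz": 0.09, "wx": 0, "wy": 0, "wz": 0, "grip": 2.8},
    {"dx": 0.05, "dy": 0, "dz": 0.09, "wx": 0, "wy": 0, "wz": 0, "grip": 3.6},
    {"dx": 0.05, "dy": 0, "dz": 0.09, "wx": 0, "wy": 0, "wz": 0, "grip": 4.2},
    {"dx": 0.05, "dy": 0, "dz": 0.09, "wx": 0, "wy": 0, "wz": 0, "grip": 4.2},
  ],
)

```text
clock: 9.15
eef_pos: [0.6614, 0.178, 0.0316]
tool_rot: [-0.056, 0.975, 0.012, 0.216]
ft_force: [-0.0, 1.3, -0.4]
grip_width: 0.0421
grasp_force: 0.0
```

Run:
```python
from chk import *
st(); snap('side','side8'); snap('scene','scene8'); row(['side8','scene8'],.085)
# retreat back along tool axis
p,q=get(); p=p+q.apply([.0005,0,.0009]); json.dump(dict(p=p.tolist(),q=q.as_quat().tolist()),open(S,'w'))
c=np.array([.5870,-.3585]); y=-.195; h=np.array([np.cos(y),np.sin(y)]); t=c-.009*h
plan(p-q.apply([0,0,.12]),q); print(get()[0])
tip([*t,.09],y,np.radians(25)); print(get()[0])
```

```text
t 9.15 p [0.6614 0.178  0.0316] cmd [0.6615 0.1781 0.0333] f [-0.   1.3 -0.4] w 0.0421 gf 0.0 q [ 0.3   0.45 -0.3   0.39 -0.08  0.17] ang 0.001
side8 amber 50 [-0.0115 -0.0107] 0.1024
   white [248. 135.] 303 x [0.0154 0.0535] y [-0.0337  0.0329] z [0.1718 0.1866]
   white [249. 172.] 52 x [0.0205 0.0338] y [-0.016  0.009] z [0.0688 0.0804]
   white [228. 179.] 44 x [-0.0399 -0.031 ] y [-0.0139  0.0125] z [0.0681 0.0791]
scene8 amber 10 [ 0.0159 -0.0041] 0.0794
   white [365. 154.] 274 x [0.0222 0.0607] y [-0.0331  0.0338] z [0.1753 0.1875]
   white [341. 170.] 15 x [-0.0289 -0.0178] y [-0.0307  0.0306] z [0.1004 0.1204]
   white [357. 187.] 62 x [0.0234 0.0389] y [-0.015   0.0116] z [0.0681 0.0823]
{'dx': -0.0, 'dy': 0.0, 'dz': -12.0, 'wx': 0.0, 'wy': 0.0, 'wz': 0.0} rows>= 3
[0.6110668  0.17232008 0.14107581]
{'dx': 10.65, 'dy': -52.57, 'dz': 3.67, 'wx': 0.131, 'wy': 0.0, 'wz': 0.28} rows>= 11
[ 0.59057345 -0.35919101  0.0628095 ]
```

>>> arm_command(
  increments=[
    {"dx": 0, "dy": 0, "dz": -3, "wx": 0, "wy": 0, "wz": 0, "grip": 4.2},
    {"dx": 0, "dy": 0, "dz": -7.5, "wx": 0, "wy": 0, "wz": 0, "grip": 4.2},
    {"dx": 0, "dy": 0, "dz": -12, "wx": 0, "wy": 0, "wz": 0, "grip": 5.5},
    {"dx": 1, "dy": -5, "dz": -12, "wx": 0, "wy": 0, "wz": 0, "grip": 5.5},
    {"dx": 2, "dy": -9.5, "dz": -12, "wx": 0, "wy": 0, "wz": 0, "grip": 5.5},
    {"dx": 3, "dy": -14, "dz": -12, "wx": 0, "wy": 0, "wz": 0, "grip": 5.5},
    {"dx": 4, "dy": -18.5, "dz": -12, "wx": 0, "wy": 0, "wz": 0, "grip": 5.5},
    {"dx": 5, "dy": -23, "dz": -12, "wx": 0, "wy": 0, "wz": 0, "grip": 5.5},
    {"dx": 5, "dy": -26, "dz": -12, "wx": 0, "wy": 0, "wz": 0, "grip": 5.5},
    {"dx": 5, "dy": -26, "dz": -12, "wx": 0, "wy": 0, "wz": 0, "grip": 5.5},
  ],
)

```text
clock: 10.25
eef_pos: [0.5961, -0.0954, 0.1197]
tool_rot: [-0.053, 0.975, 0.011, 0.217]
ft_force: [-0.3, -0.5, -0.1]
grip_width: 0.0547
grasp_force: 0.0
```

>>> arm_command(
  increments=[
    {"dx": 1, "dy": -5, "dz": 0.5, "wx": 0.03, "wy": 0, "wz": 0.07, "grip": 5.5},
    {"dx": 2, "dy": -9.5, "dz": 1.2, "wx": 0.08, "wy": 0, "wz": 0.17, "grip": 5.5},
    {"dx": 3, "dy": -14, "dz": 1.8, "wx": 0.131, "wy": 0, "wz": 0.28, "grip": 5.5},
    {"dx": 4, "dy": -18.5, "dz": 2.5, "wx": 0.131, "wy": 0, "wz": 0.28, "grip": 5.5},
    {"dx": 5, "dy": -23, "dz": 3.1, "wx": 0.131, "wy": 0, "wz": 0.28, "grip": 5.5},
    {"dx": 5.65, "dy": -26.57, "dz": 3.67, "wx": 0.131, "wy": 0, "wz": 0.28, "grip": 5.5},
    {"dx": 5.65, "dy": -26.57, "dz": 3.67, "wx": 0.131, "wy": 0, "wz": 0.28, "grip": 5.5},
    {"dx": 5.65, "dy": -26.57, "dz": 3.67, "wx": 0.131, "wy": 0, "wz": 0.28, "grip": 5.5},
    {"dx": 5.65, "dy": -26.57, "dz": 3.67, "wx": 0.131, "wy": 0, "wz": 0.28, "grip": 5.5},
  ],
)

```text
clock: 11.15
eef_pos: [0.5907, -0.3575, 0.0622]
tool_rot: [0.094, 0.972, -0.021, 0.215]
ft_force: [-0.5, -0.1, -0.6]
grip_width: 0.055
grasp_force: 0.0
```

Run:
```python
from chk import *
st(); snap('side','side9'); snap('scene','scene9'); snap('wrist','w9'); row(['side9','scene9'],.085)
for f in ('side9','scene9','w9'): tube(f,(.587,-.3585),.06)
```

```text
t 11.15 p [ 0.5907 -0.3575  0.0622] cmd [ 0.5906 -0.3592  0.0628] f [-0.5 -0.1 -0.6] w 0.055 gf 0.0 q [-0.63  0.44 -0.22  0.51  0.18 -0.4 ] ang 0.002
side9 amber 0  
scene9 amber 8 [ 0.0164 -0.0033] 0.0803
   white [365. 154.] 283 x [0.0222 0.0606] y [-0.0353  0.0342] z [0.1739 0.1875]
   white [357. 187.] 64 x [0.0228 0.0388] y [-0.0162  0.0094] z [0.0667 0.081 ]
side9 645 c [ 0.586  -0.3608] yaw -0.208 len 0.094 wid 0.025
scene9 427 c [ 0.5896 -0.3589] yaw -0.193 len 0.094 wid 0.026
w9 5806 c [ 0.5859 -0.3578] yaw -0.203 len 0.092 wid 0.025
```

Run:
```python
from chk import *
c=np.array([.5868,-.359]); y=-.202; h=np.array([np.cos(y),np.sin(y)]); t=c-.009*h
tip([*t,.0090],y,np.radians(25)); tip([*t,.12],y,np.radians(25)); print(get()[0])
```

```text
{'dx': 3.43, 'dy': -0.05, 'dz': 7.34, 'wx': 0.003, 'wy': 0.0, 'wz': 0.007} rows>= 2
{'dx': -4.69, 'dy': -0.01, 'dz': -10.06, 'wx': -0.0, 'wy': 0.0, 'wz': -0.0} rows>= 3
[ 0.59037571 -0.3597788   0.09278626]
```

>>> arm_command(
  increments=[
    {"dx": 1.5, "dy": -0.05, "dz": 3.2, "wx": 0.003, "wy": 0, "wz": 0.007, "grip": 5.5},
    {"dx": 2.7, "dy": -0.05, "dz": 5.8, "wx": 0.003, "wy": 0, "wz": 0.007, "grip": 5.5},
    {"dx": 3.43, "dy": -0.05, "dz": 7.34, "wx": 0.003, "wy": 0, "wz": 0.007, "grip": 5.5},
    {"dx": 3.43, "dy": -0.05, "dz": 7.34, "wx": 0.003, "wy": 0, "wz": 0.007, "grip": 5.5},
    {"dx": 3.43, "dy": -0.05, "dz": 7.34, "wx": 0.003, "wy": 0, "wz": 0.007, "grip": 3.5},
    {"dx": 3.43, "dy": -0.05, "dz": 7.34, "wx": 0.003, "wy": 0, "wz": 0.007, "grip": 1},
    {"dx": 3.43, "dy": -0.05, "dz": 7.34, "wx": 0.003, "wy": 0, "wz": 0.007, "grip": 1},
    {"dx": 3.43, "dy": -0.05, "dz": 7.34, "wx": 0.003, "wy": 0, "wz": 0.007, "grip": 1},
  ],
)

```text
clock: 12.1
eef_pos: [0.5917, -0.3604, -0.0164]
tool_rot: [0.098, 0.971, -0.023, 0.217]
ft_force: [-2.2, 1.8, 5.6]
grip_width: 0.0242
grasp_force: 59.4
```

>>> arm_command(
  increments=[
    {"dx": -0.6, "dy": 0, "dz": -1.2, "wx": 0, "wy": 0, "wz": 0, "grip": 1},
    {"dx": -1.5, "dy": 0, "dz": -3.2, "wx": 0, "wy": 0, "wz": 0, "grip": 1},
    {"dx": -2.9, "dy": 0, "dz": -6.2, "wx": 0, "wy": 0, "wz": 0, "grip": 1},
    {"dx": -4, "dy": 0, "dz": -8.6, "wx": 0, "wy": 0, "wz": 0, "grip": 1},
    {"dx": -4.69, "dy": -0.01, "dz": -10.06, "wx": 0, "wy": 0, "wz": 0, "grip": 1},
    {"dx": -4.69, "dy": -0.01, "dz": -10.06, "wx": 0, "wy": 0, "wz": 0, "grip": 1},
  ],
)

```text
clock: 12.7
eef_pos: [0.5924, -0.3615, 0.0967]
tool_rot: [0.098, 0.971, -0.024, 0.218]
ft_force: [0.6, -0.8, -0.4]
grip_width: 0.0244
grasp_force: 59.1
```

Run:
```python
from chk import *
st()
y=.1145; h=np.array([np.cos(y),np.sin(y)]); t=np.array([.6774,.0088])+(.007-.009)*h
plan([.59,-.17,.10],rot(-.1,np.radians(25)))
tip([*t,.12],y,np.radians(25)); print(get()[0]); tip([*t,.0610],y,np.radians(25)); print(get()[0])
```

```text
t 12.7 p [ 0.5924 -0.3615  0.0967] cmd [ 0.5904 -0.3598  0.0928] f [ 0.6 -0.8 -0.4] w 0.0244 gf 59.053637981414795 q [-0.63  0.4  -0.18  0.58  0.18 -0.39] ang 0.007
{'dx': 3.18, 'dy': 18.58, 'dz': -2.28, 'wx': -0.043, 'wy': 0.0, 'wz': -0.093} rows>= 4
{'dx': -6.91, 'dy': 18.89, 'dz': 4.0, 'wx': -0.091, 'wy': 0.0, 'wz': -0.194} rows>= 5
[0.68803048 0.0099801  0.09284482]
{'dx': 2.5, 'dy': 0.0, 'dz': 5.35, 'wx': -0.0, 'wy': 0.0, 'wz': -0.0} rows>= 2
[0.68798544 0.00997409 0.03379189]
```

>>> arm_command(
  increments=[
    {"dx": 0.8, "dy": 4.5, "dz": -0.6, "wx": -0.011, "wy": 0, "wz": -0.023, "grip": 1},
    {"dx": 1.6, "dy": 9, "dz": -1.1, "wx": -0.022, "wy": 0, "wz": -0.046, "grip": 1},
    {"dx": 2.4, "dy": 13.8, "dz": -1.7, "wx": -0.033, "wy": 0, "wz": -0.07, "grip": 1},
    {"dx": 3.18, "dy": 18.58, "dz": -2.28, "wx": -0.043, "wy": 0, "wz": -0.093, "grip": 1},
    {"dx": 3.18, "dy": 18.58, "dz": -2.28, "wx": -0.043, "wy": 0, "wz": -0.093, "grip": 1},
  ],
)

```text
clock: 13.2
eef_pos: [0.5882, -0.1641, 0.0975]
tool_rot: [0.045, 0.976, -0.009, 0.214]
ft_force: [-0.3, -0.4, 0.4]
grip_width: 0.0241
grasp_force: 59.2
```

>>> arm_command(
  increments=[
    {"dx": -1.4, "dy": 3.8, "dz": 0.8, "wx": -0.018, "wy": 0, "wz": -0.039, "grip": 1},
    {"dx": -2.8, "dy": 7.6, "dz": 1.6, "wx": -0.036, "wy": 0, "wz": -0.078, "grip": 1},
    {"dx": -4.2, "dy": 11.4, "dz": 2.4, "wx": -0.054, "wy": 0, "wz": -0.117, "grip": 1},
    {"dx": -5.6, "dy": 15.2, "dz": 3.2, "wx": -0.072, "wy": 0, "wz": -0.156, "grip": 1},
    {"dx": -6.91, "dy": 18.89, "dz": 4.0, "wx": -0.091, "wy": 0, "wz": -0.194, "grip": 1},
    {"dx": -6.91, "dy": 18.89, "dz": 4.0, "wx": -0.091, "wy": 0, "wz": -0.194, "grip": 1},
    {"dx": -6.91, "dy": 18.89, "dz": 4.0, "wx": -0.091, "wy": 0, "wz": -0.194, "grip": 1},
  ],
)

```text
clock: 13.9
eef_pos: [0.6874, 0.01, 0.0905]
tool_rot: [-0.056, 0.975, 0.012, 0.215]
ft_force: [0.3, -0.0, -0.2]
grip_width: 0.024
grasp_force: 59.2
```

>>> arm_command(
  increments=[
    {"dx": 0.7, "dy": 0, "dz": 1.5, "wx": 0, "wy": 0, "wz": 0, "grip": 1},
    {"dx": 1.4, "dy": 0, "dz": 3.0, "wx": 0, "wy": 0, "wz": 0, "grip": 1},
    {"dx": 1.9, "dy": 0, "dz": 4.1, "wx": 0, "wy": 0, "wz": 0, "grip": 1},
    {"dx": 2.3, "dy": 0, "dz": 4.9, "wx": 0, "wy": 0, "wz": 0, "grip": 1},
    {"dx": 2.5, "dy": 0, "dz": 5.35, "wx": 0, "wy": 0, "wz": 0, "grip": 1},
    {"dx": 2.5, "dy": 0, "dz": 5.35, "wx": 0, "wy": 0, "wz": 0, "grip": 1},
    {"dx": 2.5, "dy": 0, "dz": 5.35, "wx": 0, "wy": 0, "wz": 0, "grip": 1},
  ],
)

```text
clock: 14.6
eef_pos: [0.6883, 0.0094, 0.0337]
tool_rot: [-0.055, 0.975, 0.012, 0.216]
ft_force: [0.2, 0.2, 0.3]
grip_width: 0.0239
grasp_force: 59.4
```

Run:
```python
from chk import *
st(); snap('side','side10'); snap('scene','scene10'); row(['side10','scene10'],-.085)
```

```text
t 14.6 p [0.6883 0.0094 0.0337] cmd [0.688  0.01   0.0338] f [0.2 0.2 0.3] w 0.0239 gf 59.37234699726105 q [-0.01  0.45 -0.3   0.39  0.05 -0.11] ang 0.001
side10 amber 120 [ 0.0005 -0.0083] 0.1671
   white [292. 162.] 391 x [0.0151 0.0526] y [-0.0341  0.0329] z [0.1729 0.1864]
   white [277. 181.] 11 x [-0.0451 -0.0234] y [-0.0367 -0.0168] z [0.1524 0.1833]
   white [296. 198.] 57 x [0.0371 0.0516] y [-0.0161  0.0093] z [0.0682 0.0805]
   white [268. 211.] 52 x [-0.0426 -0.0361] y [-0.014   0.0115] z [0.067  0.0791]
scene10 amber 98 [ 0.0138 -0.0063] 0.0805
   white [338. 187.] 349 x [0.0218 0.06  ] y [-0.034   0.0335] z [0.1751 0.1872]
   white [325. 211.] 27 x [-0.0057  0.0086] y [0.011  0.0294] z [0.0698 0.0978]
   white [319. 218.] 33 x [-0.0052  0.0083] y [-0.0212 -0.0129] z [0.0698 0.0959]
   white [338. 223.] 75 x [0.042  0.0561] y [-0.0157  0.0101] z [0.0668 0.0812]
```

The long tube's ends are at row x -0.043 to +0.054, so it fits. I'll release it, then retreat.

>>> arm_command(
  increments=[
    {"dx": 0.05, "dy": 0, "dz": 0.1, "wx": 0, "wy": 0, "wz": 0, "grip": 1},
    {"dx": 0.05, "dy": 0, "dz": 0.1, "wx": 0, "wy": 0, "wz": 0, "grip": 2.4},
    {"dx": 0.05, "dy": 0, "dz": 0.1, "wx": 0, "wy": 0, "wz": 0, "grip": 2.8},
    {"dx": 0.05, "dy": 0, "dz": 0.1, "wx": 0, "wy": 0, "wz": 0, "grip": 3.6},
    {"dx": 0.05, "dy": 0, "dz": 0.1, "wx": 0, "wy": 0, "wz": 0, "grip": 4.2},
    {"dx": 0.05, "dy": 0, "dz": 0.1, "wx": 0, "wy": 0, "wz": 0, "grip": 4.2},
  ],
)

```text
clock: 15.3
eef_pos: [0.6879, 0.01, 0.0319]
tool_rot: [-0.056, 0.975, 0.012, 0.216]
ft_force: [0.2, -0.2, 0.2]
grip_width: 0.0416
grasp_force: 0.0
```

>>> arm_command(
  increments=[
    {"dx": 0, "dy": 0, "dz": -3, "wx": 0, "wy": 0, "wz": 0, "grip": 4.2},
    {"dx": 0, "dy": 0, "dz": -7.5, "wx": 0, "wy": 0, "wz": 0, "grip": 4.2},
    {"dx": 0, "dy": 0, "dz": -12, "wx": 0, "wy": 0, "wz": 0, "grip": 6.5},
    {"dx": 0, "dy": 0, "dz": -16, "wx": 0, "wy": 0, "wz": 0, "grip": 6.5},
    {"dx": 0, "dy": 0, "dz": -16, "wx": 0, "wy": 0, "wz": 0, "grip": 6.5},
  ],
)

```text
clock: 15.8
eef_pos: [0.6235, 0.002, 0.1848]
tool_rot: [-0.056, 0.973, 0.012, 0.222]
ft_force: [0.4, 1.3, 0.3]
grip_width: 0.0648
grasp_force: 0.0
```

Run:
```python
from chk import *
st(); snap('side','side11'); snap('scene','scene11'); row(['side11','scene11'],-.085,(.05,.12)); row(['side11','scene11'],.085,(.05,.12))
for f in ('side11','scene11'):
    p,W=pts(f); h=cv2.cvtColor(p,cv2.COLOR_RGB2HSV); m=((h[...,0]<6)|(h[...,0]>174))&(h[...,1]>140)&(abs(W[...,0]-.578)<.06)&(abs(W[...,1]-.272)<.06)&(W[...,2]<.12); print('stop',np.percentile(W[m][:,2],[50,95]))
p,q=get(); p=p+q.apply([.0005,0,.001-.16]); json.dump(dict(p=p.tolist(),q=q.as_quat().tolist()),open(S,'w'))
plan([.578,.273,.16],rot(np.pi/2-np.pi/2+.05,0)); print(get()[0])
a=cv2.imread('pics/side11.png')[120:270,150:350]; cv2.imwrite('pics/c11.png',cv2.resize(a,(800,600),interpolation=cv2.INTER_CUBIC))
```

```text
t 15.8 p [0.6235 0.002  0.1848] cmd [0.688  0.01   0.0338] f [0.4 1.3 0.3] w 0.0648 gf 0.0 q [-0.03  0.16 -0.27  0.7   0.06 -0.13] ang 0.012
side11 amber 226 [ 0.0034 -0.0075] 0.081
   white [296. 198.] 59 x [0.038  0.0542] y [-0.0166  0.0109] z [0.0683 0.0797]
   white [269. 210.] 53 x [-0.0419 -0.0333] y [-0.0148  0.01  ] z [0.0673 0.0806]
scene11 amber 142 [ 0.0016 -0.0063] 0.0817
   white [308. 214.] 33 x [-0.038  -0.0308] y [-0.0158  0.0113] z [0.0673 0.0808]
   white [338. 223.] 76 x [0.0421 0.0564] y [-0.014   0.0112] z [0.0671 0.0808]
side11 amber 144 [-0.0059 -0.0075] 0.0801
   white [249. 172.] 55 x [0.021  0.0339] y [-0.0172  0.011 ] z [0.0675 0.0801]
   white [229. 180.] 47 x [-0.0402 -0.0334] y [-0.016   0.0129] z [0.0663 0.0806]
scene11 amber 12 [ 0.0159 -0.0044] 0.0792
   white [357. 187.] 63 x [0.023  0.0392] y [-0.0158  0.0114] z [0.0678 0.0818]
stop [0.07740906 0.08178642]
stop [0.07696299 0.08188038]
{'dx': 1.8, 'dy': 27.39, 'dz': 1.11, 'wx': 0.014, 'wy': 0.436, 'wz': 0.063} rows>= 6
[0.5779733  0.27304118 0.16000959]
```

View pics/c11.png

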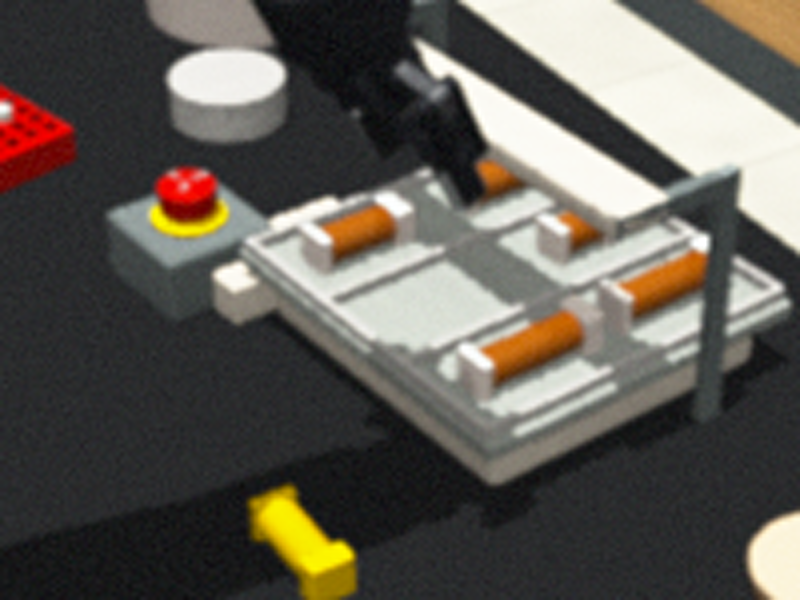

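Both tubes lie released in their rows and the stop is still down at (187,195) in the crop. Next I'll move above the stop and grip its head.

>>> arm_command(
  increments=[
    {"dx": 1.8, "dy": 4.5, "dz": 0, "wx": 0, "wy": 0.07, "wz": 0.01, "grip": 6.5},
    {"dx": 1.8, "dy": 9, "dz": 0.2, "wx": 0.002, "wy": 0.14, "wz": 0.02, "grip": 6.5},
    {"dx": 1.8, "dy": 13.5, "dz": 0.5, "wx": 0.006, "wy": 0.21, "wz": 0.03, "grip": 6.5},
    {"dx": 1.8, "dy": 18, "dz": 0.8, "wx": 0.01, "wy": 0.29, "wz": 0.04, "grip": 6.5},
    {"dx": 1.8, "dy": 22.5, "dz": 1.11, "wx": 0.014, "wy": 0.37, "wz": 0.05, "grip": 6.5},
    {"dx": 1.8, "dy": 27.39, "dz": 1.11, "wx": 0.014, "wy": 0.436, "wz": 0.063, "grip": 6.5},
    {"dx": 1.8, "dy": 27.39, "dz": 1.11, "wx": 0.014, "wy": 0.436, "wz": 0.063, "grip": 6.5},
    {"dx": 1.8, "dy": 27.39, "dz": 1.11, "wx": 0.014, "wy": 0.436, "wz": 0.063, "grip": 6.5},
    {"dx": 1.8, "dy": 27.39, "dz": 1.11, "wx": 0.014, "wy": 0.436, "wz": 0.063, "grip": 6.5},
  ],
)

```text
clock: 16.8
eef_pos: [0.5774, 0.272, 0.1577]
tool_rot: [-0.025, 1.0, -0.001, -0.001]
ft_force: [0.6, -0.6, 0.3]
grip_width: 0.0651
grasp_force: 0.0
```

Run:
```python
from chk import *
st(); snap('wrist','w12')
p,W=pts('w12'); h=cv2.cvtColor(p,cv2.COLOR_RGB2HSV); m=((h[...,0]<6)|(h[...,0]>174))&(h[...,1]>140)&(abs(W[...,0]-.578)<.06)&(abs(W[...,1]-.272)<.06)&(W[...,2]<.12)
q=W[m&(W[...,2]>.07)]; print(len(q),np.percentile(q,[1,50,99],axis=0).round(4)); c,r=cv2.minEnclosingCircle(q[:,:2].astype(np.float32)); print(c,r)
plan([.578,.273,.031],get()[1]); print(get()[0])
```

```text
t 16.8 p [0.5774 0.272  0.1577] cmd [0.578 0.273 0.16 ] f [ 0.6 -0.6  0.3] w 0.0651 gf 0.0 q [ 0.44  0.54  0.33  1.36 -0.    0.39] ang 0.003
1815 [[0.5592 0.2559 0.0713]
 [0.5766 0.274  0.0787]
 [0.5962 0.2917 0.0808]]
(0.578131914138794, 0.2740446925163269) 0.02001657895743847
{'dx': 0.0, 'dy': -0.0, 'dz': 12.9, 'wx': 0.0, 'wy': 0.0, 'wz': 0.0} rows>= 3
[0.57800202 0.27303772 0.03100959]
```

Circle fit: centre (0.578, 0.274), radius 20.0 mm. I'll descend and grip.

>>> arm_command(
  increments=[
    {"dx": 0, "dy": 0.05, "dz": 4.5, "wx": 0, "wy": 0, "wz": 0, "grip": 6.5},
    {"dx": 0, "dy": 0.05, "dz": 8.5, "wx": 0, "wy": 0, "wz": 0, "grip": 6.5},
    {"dx": 0, "dy": 0.05, "dz": 11, "wx": 0, "wy": 0, "wz": 0, "grip": 6.5},
    {"dx": 0, "dy": 0.05, "dz": 12.4, "wx": 0, "wy": 0, "wz": 0, "grip": 6.5},
    {"dx": 0, "dy": 0.05, "dz": 12.9, "wx": 0, "wy": 0, "wz": 0, "grip": 6.5},
    {"dx": 0, "dy": 0.05, "dz": 12.9, "wx": 0, "wy": 0, "wz": 0, "grip": 6.5},
  ],
)

```text
clock: 17.45
eef_pos: [0.5786, 0.2729, 0.0313]
tool_rot: [-0.024, 1.0, 0.0, 0.001]
ft_force: [0.8, -0.4, 0.7]
grip_width: 0.0651
grasp_force: 0.0
```

>>> arm_command(
  increments=[
    {"dx": 0, "dy": 0, "dz": 0, "wx": 0, "wy": 0, "wz": 0, "grip": 4.5},
    {"dx": 0, "dy": 0, "dz": 0, "wx": 0, "wy": 0, "wz": 0, "grip": 3.5},
    {"dx": 0, "dy": 0, "dz": 0, "wx": 0, "wy": 0, "wz": 0, "grip": 2.5},
    {"dx": 0, "dy": 0, "dz": 0, "wx": 0, "wy": 0, "wz": 0, "grip": 2.5},
    {"dx": 0, "dy": 0, "dz": 0, "wx": 0, "wy": 0, "wz": 0, "grip": 2.5},
  ],
)

```text
clock: 17.95
eef_pos: [0.5796, 0.2734, 0.0332]
tool_rot: [-0.025, 1.0, 0.0, 0.002]
ft_force: [-0.5, -2.1, 5.2]
grip_width: 0.0378
grasp_force: 60.1
```

>>> arm_command(
  increments=[
    {"dx": 0, "dy": 0, "dz": -0.1, "wx": 0, "wy": 0, "wz": 0.13, "grip": 2.5},
    {"dx": 0, "dy": 0, "dz": -0.1, "wx": 0, "wy": 0, "wz": 0.26, "grip": 2.5},
    {"dx": 0, "dy": 0, "dz": -0.1, "wx": 0, "wy": 0, "wz": 0.4, "grip": 2.5},
    {"dx": 0, "dy": 0, "dz": -0.1, "wx": 0, "wy": 0, "wz": 0.54, "grip": 2.5},
    {"dx": 0, "dy": 0, "dz": -0.1, "wx": 0, "wy": 0, "wz": 0.68, "grip": 2.5},
    {"dx": 0, "dy": 0, "dz": -0.1, "wx": 0, "wy": 0, "wz": 0.82, "grip": 2.5},
    {"dx": 0, "dy": 0, "dz": -0.1, "wx": 0, "wy": 0, "wz": 0.96, "grip": 2.5},
    {"dx": 0, "dy": 0, "dz": -0.1, "wx": 0, "wy": 0, "wz": 1.08, "grip": 2.5},
    {"dx": 0, "dy": 0, "dz": -0.1, "wx": 0, "wy": 0, "wz": 1.17, "grip": 2.5},
    {"dx": 0, "dy": 0, "dz": -0.1, "wx": 0, "wy": 0, "wz": 1.25, "grip": 2.5},
  ],
)

```text
clock: 18.95
eef_pos: [0.5782, 0.2726, 0.0332]
tool_rot: [0.566, 0.824, -0.0, 0.001]
ft_force: [-2.2, -4.0, 4.8]
grip_width: 0.0373
grasp_force: 60.7
```

Run:
```python
from chk import *
o=monitor.get_obs(); st(); print(o['ft_torque'].round(2), R.from_quat(o['tool_rot']).as_matrix()[:,0].round(3))
```

```text
t 18.95 p [0.5782 0.2726 0.0332] cmd [0.578 0.273 0.031] f [-2.2 -4.   4.8] w 0.0373 gf 60.696163433021866 q [ 0.44  0.63  0.14  1.08 -0.    1.64] ang 1.254
[-0.9   0.49  0.6 ] [-0.359  0.933 -0.002]
```

>>> arm_command(
  increments=[
    {"dx": 0, "dy": 0, "dz": 0, "wx": 0, "wy": 0, "wz": 0.08, "grip": 2.5},
    {"dx": 0, "dy": 0, "dz": 0, "wx": 0, "wy": 0, "wz": 0.08, "grip": 2.5},
    {"dx": 0, "dy": 0, "dz": -0.3, "wx": 0, "wy": 0, "wz": 0.06, "grip": 2.5},
    {"dx": 0, "dy": 0, "dz": -0.6, "wx": 0, "wy": 0, "wz": 0.04, "grip": 2.5},
    {"dx": 0, "dy": 0, "dz": -0.9, "wx": 0, "wy": 0, "wz": 0.03, "grip": 2.5},
    {"dx": 0, "dy": 0, "dz": -1.1, "wx": 0, "wy": 0, "wz": 0.03, "grip": 2.5},
  ],
)

```text
clock: 19.55
eef_pos: [0.578, 0.2726, 0.0415]
tool_rot: [0.577, 0.817, -0.001, 0.0]
ft_force: [3.5, -3.4, -15.4]
grip_width: 0.0375
grasp_force: 62.1
```

```bash
cat > stop.py <<'E'
from chk import *
def stop(f):
    snap('side','side'+f); snap('scene','scene'+f)
    for f in ('side'+f,'scene'+f):
        p,W=pts(f); h=cv2.cvtColor(p,cv2.COLOR_RGB2HSV); m=((h[...,0]<6)|(h[...,0]>174))&(h[...,1]>140)&(abs(W[...,0]-.578)<.06)&(abs(W[...,1]-.272)<.06)&(W[...,2]<.12); print('stop',m.sum(),np.percentile(W[m][:,2],[2,50,95]).round(4))
E
python3 - <<'E'
from stop import *
st(); print(monitor.get_obs()['ft_torque'].round(2)); stop('13')
E
```

```text
t 19.55 p [0.578  0.2726 0.0415] cmd [0.578 0.273 0.031] f [  3.5  -3.4 -15.4] w 0.0375 gf 62.05002829665318 q [ 0.44  0.62  0.15  1.1  -0.    1.67] ang 1.281
[-0.63 -1.    0.06]
stop 110 [0.0706 0.0855 0.0896]
stop 76 [0.0703 0.0856 0.0902]
```

The stop is up again, back at its initial heights. I'll relax the command, release, and retreat.

>>> arm_command(
  increments=[
    {"dx": 0, "dy": 0, "dz": 0.1, "wx": 0, "wy": 0, "wz": 0, "grip": 2.5},
    {"dx": 0, "dy": 0, "dz": 0.1, "wx": 0, "wy": 0, "wz": 0, "grip": 4.2},
    {"dx": 0, "dy": 0, "dz": 0.1, "wx": 0, "wy": 0, "wz": 0, "grip": 6.5},
    {"dx": 0, "dy": 0, "dz": 0.1, "wx": 0, "wy": 0, "wz": 0, "grip": 6.5},
    {"dx": 0, "dy": 0, "dz": 0.1, "wx": 0, "wy": 0, "wz": 0, "grip": 6.5},
    {"dx": 0, "dy": 0, "dz": -4, "wx": 0, "wy": 0, "wz": 0, "grip": 6.5},
    {"dx": 0, "dy": 0, "dz": -8.5, "wx": 0, "wy": 0, "wz": 0, "grip": 6.5},
    {"dx": 0, "dy": 0, "dz": -11.5, "wx": 0, "wy": 0, "wz": 0, "grip": 6.5},
    {"dx": 0, "dy": 0, "dz": -11.5, "wx": 0, "wy": 0, "wz": 0, "grip": 6.5},
    {"dx": 0, "dy": 0, "dz": -11.5, "wx": 0, "wy": 0, "wz": 0, "grip": 6.5},
  ],
)

```text
clock: 20.65
eef_pos: [0.5787, 0.2741, 0.159]
tool_rot: [0.577, 0.817, 0.002, 0.001]
ft_force: [-0.2, -0.5, -0.6]
grip_width: 0.0648
grasp_force: 0.0
```

Run:
```python
from stop import *
st(); stop('14'); snap('wrist','w14')
hist=[]
for f,c in (('w12',(.578,.274)),('w14',(.578,.274))):
    p,W=pts(f); d=W[...,:2]-np.array(c); r=np.hypot(*np.moveaxis(d,-1,0)); h=cv2.cvtColor(p,cv2.COLOR_RGB2HSV)
    k=(r>.006)&(r<.016)&(W[...,2]>.07)&(W[...,2]<.1); a=np.degrees(np.arctan2(d[...,1],d[...,0]))[k]; s=255-h[...,1][k].astype(float)
    n,_=np.histogram(a,36,(-180,180)); t,_=np.histogram(a,36,(-180,180),weights=s); g=t/np.maximum(n,1); print(f,g.round().astype(int).tolist()); hist.append(g)
row(['side14','scene14'],-.085,(.05,.12)); row(['side14','scene14'],.085,(.05,.12))
```

```text
t 20.65 p [0.5787 0.2741 0.159 ] cmd [0.578 0.273 0.031] f [-0.2 -0.5 -0.6] w 0.0648 gf 0.0 q [0.44 0.54 0.33 1.36 0.   1.67] ang 1.28
stop 150 [0.0681 0.0845 0.0899]
stop 84 [0.0689 0.0864 0.0901]
w12 [60, 63, 62, 60, 78, 186, 161, 74, 64, 64, 64, 64, 66, 65, 65, 64, 94, 220, 123, 62, 60, 60, 59, 59, 59, 58, 59, 59, 121, 202, 113, 58, 58, 59, 60, 60]
w14 [152, 58, 54, 56, 56, 58, 58, 58, 60, 62, 77, 199, 156, 71, 65, 65, 65, 64, 63, 63, 61, 61, 78, 191, 141, 58, 60, 61, 61, 62, 61, 58, 58, 56, 75, 186]
side14 amber 226 [ 0.0031 -0.0076] 0.0797
   white [296. 198.] 59 x [0.0382 0.0516] y [-0.0167  0.0097] z [0.0684 0.0808]
   white [269. 211.] 54 x [-0.0426 -0.0344] y [-0.0148  0.0087] z [0.0671 0.0797]
scene14 amber 141 [ 0.0016 -0.0065] 0.0825
   white [309. 214.] 33 x [-0.038  -0.0302] y [-0.0151  0.0119] z [0.0672 0.0805]
   white [338. 223.] 76 x [0.0421 0.0566] y [-0.0152  0.0116] z [0.0677 0.0805]
side14 amber 142 [-0.0058 -0.0073] 0.0801
   white [249. 172.] 54 x [0.0199 0.0343] y [-0.017   0.0105] z [0.0679 0.0802]
   white [229. 180.] 47 x [-0.0399 -0.0317] y [-0.0142  0.013 ] z [0.0673 0.0804]
scene14 amber 12 [ 0.0158 -0.0046] 0.0811
   white [357. 187.] 63 x [0.0224 0.0392] y [-0.0145  0.0099] z [0.0674 0.0811]
```

```bash
cat > ang.py <<'E'
from stop import *
def ang(f,c=(.578,.274)):
    p,W=pts(f); h=cv2.cvtColor(p,cv2.COLOR_RGB2HSV); red=((h[...,0]<6)|(h[...,0]>174))&(h[...,1]>140)&(abs(W[...,0]-.578)<.04)&(abs(W[...,1]-.274)<.04)
    c,_=cv2.minEnclosingCircle(W[red][:,:2].astype(np.float32)); c=np.array(c)
    d=W[...,:2]-c; r=np.hypot(d[...,0],d[...,1]); k=(r<.0155)&(r>.005)&(W[...,2]>.07)&(W[...,2]<.1)&(h[...,1]<120)
    a=np.arctan2(d[...,1],d[...,0])[k]; ph=np.angle(np.exp(3j*a).sum())/3; print(f,c,k.sum(),'mark angle %.1f deg mod 120'%np.degrees(ph))
if __name__=='__main__':
    for f in ('w2','w12','w14'): ang(f)
E
python3 ang.py
```

```text
w2 [0.57823563 0.27431691] 133 mark angle -3.0 deg mod 120
w12 [0.57815355 0.27452445] 160 mark angle -3.2 deg mod 120
w14 [0.57762927 0.27446741] 172 mark angle 57.7 deg mod 120
```

The marks show a turn of about 59° (1.03 rad). That's over the threshold but marginal, so I'll regrip and turn to the stop.

>>> arm_command(
  increments=[
    {"dx": 0, "dy": 0, "dz": 3, "wx": 0, "wy": 0, "wz": -0.13, "grip": 6.5},
    {"dx": 0, "dy": 0, "dz": 6, "wx": 0, "wy": 0, "wz": -0.26, "grip": 6.5},
    {"dx": 0, "dy": 0, "dz": 7, "wx": 0, "wy": 0, "wz": -0.4, "grip": 6.5},
    {"dx": 0, "dy": 0, "dz": 10, "wx": 0, "wy": 0, "wz": -0.5, "grip": 6.5},
    {"dx": 0, "dy": 0, "dz": 11.6, "wx": 0, "wy": 0, "wz": -0.5, "grip": 6.5},
    {"dx": 0, "dy": 0, "dz": 11.6, "wx": 0, "wy": 0, "wz": -0.5, "grip": 6.5},
    {"dx": 0, "dy": 0, "dz": 11.6, "wx": 0, "wy": 0, "wz": -0.5, "grip": 4.5},
    {"dx": 0, "dy": 0, "dz": 11.4, "wx": 0, "wy": 0, "wz": -0.5, "grip": 2.5},
    {"dx": 0, "dy": 0, "dz": 11.4, "wx": 0, "wy": 0, "wz": -0.5, "grip": 2.5},
    {"dx": 0, "dy": 0, "dz": 11.4, "wx": 0, "wy": 0, "wz": -0.5, "grip": 2.5},
  ],
)

```text
clock: 21.8
eef_pos: [0.578, 0.2733, 0.044]
tool_rot: [0.357, 0.934, -0.0, 0.0]
ft_force: [-0.8, -2.2, -1.5]
grip_width: 0.0371
grasp_force: 62.1
```

>>> arm_command(
  increments=[
    {"dx": 0, "dy": 0, "dz": 0, "wx": 0, "wy": 0, "wz": 0.1, "grip": 2.5},
    {"dx": 0, "dy": 0, "dz": 0, "wx": 0, "wy": 0, "wz": 0.2, "grip": 2.5},
    {"dx": 0, "dy": 0, "dz": 0, "wx": 0, "wy": 0, "wz": 0.3, "grip": 2.5},
    {"dx": 0, "dy": 0, "dz": 0, "wx": 0, "wy": 0, "wz": 0.35, "grip": 2.5},
    {"dx": 0, "dy": 0, "dz": 0, "wx": 0, "wy": 0, "wz": 0.35, "grip": 2.5},
  ],
)

```text
clock: 22.3
eef_pos: [0.577, 0.2748, 0.0442]
tool_rot: [0.513, 0.858, 0.001, -0.001]
ft_force: [-4.4, 2.3, 0.6]
grip_width: 0.0373
grasp_force: 63.1
```

Run:
```python
from stop import *
st(); print(monitor.get_obs()['ft_torque'].round(2))
```

```text
t 22.3 p [0.577  0.2748 0.0442] cmd [0.578 0.273 0.031] f [-4.4  2.3  0.6] w 0.0373 gf 63.053625505417585 q [0.44 0.62 0.15 1.11 0.   1.52] ang 1.128
[0.47 1.14 0.33]
```

Now a pull of a few mm to make sure it's up, then release, lift and check.

>>> arm_command(
  increments=[
    {"dx": 0, "dy": 0, "dz": -0.3, "wx": 0, "wy": 0, "wz": 0, "grip": 2.5},
    {"dx": 0, "dy": 0, "dz": -0.3, "wx": 0, "wy": 0, "wz": 0, "grip": 2.5},
    {"dx": 0, "dy": 0, "dz": -0.1, "wx": 0, "wy": 0, "wz": -0.02, "grip": 3.9},
    {"dx": 0, "dy": 0, "dz": -0.1, "wx": 0, "wy": 0, "wz": -0.02, "grip": 6.5},
    {"dx": 0, "dy": 0, "dz": -0.1, "wx": 0, "wy": 0, "wz": -0.02, "grip": 6.5},
    {"dx": 0, "dy": 0, "dz": -4, "wx": 0, "wy": 0, "wz": -0.02, "grip": 6.5},
    {"dx": 0, "dy": 0, "dz": -8.5, "wx": 0, "wy": 0, "wz": -0.02, "grip": 6.5},
    {"dx": 0, "dy": 0, "dz": -11.5, "wx": 0, "wy": 0, "wz": -0.02, "grip": 6.5},
    {"dx": 0, "dy": 0, "dz": -11.5, "wx": 0, "wy": 0, "wz": -0.02, "grip": 6.5},
    {"dx": 0, "dy": 0, "dz": -11.5, "wx": 0, "wy": 0, "wz": -0.02, "grip": 6.5},
  ],
)

```text
clock: 23.3
eef_pos: [0.5797, 0.2734, 0.1606]
tool_rot: [0.506, 0.863, 0.002, 0.002]
ft_force: [0.2, 0.1, -0.3]
grip_width: 0.0652
grasp_force: 0.0
```

Run:
```python
from ang import *
st(); stop('15'); snap('wrist','w15'); ang('w15')
```

```text
t 23.3 p [0.5797 0.2734 0.1606] cmd [0.578 0.273 0.031] f [ 0.2  0.1 -0.3] w 0.0652 gf 0.0 q [ 0.44  0.54  0.34  1.36 -0.    1.5 ] ang 1.111
stop 151 [0.0685 0.0842 0.089 ]
stop 84 [0.0705 0.0858 0.0904]
w15 [0.57764453 0.2744917 ] 176 mark angle 58.6 deg mod 120
```

The head stayed at 58°, so I'll regrip and read the torque while turning, to tell whether it's at its limit.

>>> arm_command(
  increments=[
    {"dx": 0, "dy": 0, "dz": 3, "wx": 0, "wy": 0, "wz": -0.13, "grip": 6.5},
    {"dx": 0, "dy": 0, "dz": 6, "wx": 0, "wy": 0, "wz": -0.26, "grip": 6.5},
    {"dx": 0, "dy": 0, "dz": 7, "wx": 0, "wy": 0, "wz": -0.4, "grip": 6.5},
    {"dx": 0, "dy": 0, "dz": 10, "wx": 0, "wy": 0, "wz": -0.5, "grip": 6.5},
    {"dx": 0, "dy": 0, "dz": 11.6, "wx": 0, "wy": 0, "wz": -0.5, "grip": 6.5},
    {"dx": 0, "dy": 0, "dz": 11.6, "wx": 0, "wy": 0, "wz": -0.5, "grip": 6.5},
    {"dx": 0, "dy": 0, "dz": 11.6, "wx": 0, "wy": 0, "wz": -0.5, "grip": 4.5},
    {"dx": 0, "dy": 0, "dz": 11.4, "wx": 0, "wy": 0, "wz": -0.5, "grip": 2.5},
    {"dx": 0, "dy": 0, "dz": 11.4, "wx": 0, "wy": 0, "wz": -0.5, "grip": 2.5},
    {"dx": 0, "dy": 0, "dz": 11.4, "wx": 0, "wy": 0, "wz": -0.5, "grip": 2.5},
  ],
)

```text
clock: 24.45
eef_pos: [0.5781, 0.2733, 0.0451]
tool_rot: [0.276, 0.961, -0.0, 0.0]
ft_force: [-1.2, -1.1, -1.7]
grip_width: 0.0377
grasp_force: 62.5
```

Run:
```python
from ang import *
o=monitor.get_obs(); print(o['ft_torque'].round(2),o['ft_force'].round(1),R.from_quat(o['tool_rot']).as_matrix()[:2,0].round(3),o['tau'].round(2)); snap('wrist','w16'); ang('w16')
```

```text
[-0.23  0.2  -0.01] [-1.2 -1.1 -1.7] [-0.847  0.531] [ 6.600e-01 -5.370e+01  2.483e+01 -5.100e-01  2.400e-01 -1.000e-02]
w16 [0.57768488 0.27402514] 472 mark angle 58.2 deg mod 120
```

>>> arm_command(
  increments=[
    {"dx": 0, "dy": 0, "dz": 0, "wx": 0, "wy": 0, "wz": 0.1, "grip": 2.5},
    {"dx": 0, "dy": 0, "dz": 0, "wx": 0, "wy": 0, "wz": 0.1, "grip": 2.5},
    {"dx": 0, "dy": 0, "dz": 0, "wx": 0, "wy": 0, "wz": 0.1, "grip": 2.5},
  ],
)

```text
clock: 24.8
eef_pos: [0.5782, 0.2733, 0.0451]
tool_rot: [0.322, 0.947, -0.0, 0.0]
ft_force: [-1.0, -2.9, 0.3]
grip_width: 0.0371
grasp_force: 61.7
```

Run:
```python
from ang import *
o=monitor.get_obs(); print(o['ft_torque'].round(2),o['ft_force'].round(1),R.from_quat(o['tool_rot']).as_matrix()[:2,0].round(3),o['tau'].round(2)); snap('wrist','w17'); ang('w17')
```

```text
[-0.66  0.26  1.46] [-1.  -2.9  0.3] [-0.792  0.61 ] [  0.2  -52.59  24.62  -0.91   0.72   1.44]
w17 [0.57792395 0.2738806 ] 483 mark angle 55.9 deg mod 120
```

>>> arm_command(
  increments=[
    {"dx": 0, "dy": 0, "dz": 0, "wx": 0, "wy": 0, "wz": 0.1, "grip": 2.5},
    {"dx": 0, "dy": 0, "dz": 0, "wx": 0, "wy": 0, "wz": 0.2, "grip": 2.5},
    {"dx": 0, "dy": 0, "dz": 0, "wx": 0, "wy": 0, "wz": 0.2, "grip": 2.5},
  ],
)

```text
clock: 25.15
eef_pos: [0.5785, 0.2725, 0.0451]
tool_rot: [0.417, 0.909, -0.0, 0.001]
ft_force: [-1.2, -4.1, 2.5]
grip_width: 0.0374
grasp_force: 62.9
```

Run:
```python
from ang import *
o=monitor.get_obs(); print(o['ft_torque'].round(2),o['ft_force'].round(1),R.from_quat(o['tool_rot']).as_matrix()[:2,0].round(3),o['tau'].round(2)); snap('wrist','w18'); ang('w18')
```

```text
[-1.14  0.28  0.75] [-1.2 -4.1  2.5] [-0.652  0.758] [  2.04 -51.63  24.39  -1.25   1.3    1.18]
w18 [0.57791317 0.27333564] 483 mark angle 56.7 deg mod 120
```

The torque jumps to 1.5 N m within 0.1 rad and then the pads slip, so the head is at its end stop. I'll release and clear off.

>>> arm_command(
  increments=[
    {"dx": 0, "dy": 0, "dz": -0.3, "wx": 0, "wy": 0, "wz": 0, "grip": 2.5},
    {"dx": 0, "dy": 0, "dz": -0.3, "wx": 0, "wy": 0, "wz": 0, "grip": 2.5},
    {"dx": 0, "dy": 0, "dz": -0.1, "wx": 0, "wy": 0, "wz": 0, "grip": 3.9},
    {"dx": 0, "dy": 0, "dz": -0.1, "wx": 0, "wy": 0, "wz": 0, "grip": 6.5},
    {"dx": 0, "dy": 0, "dz": -0.1, "wx": 0, "wy": 0, "wz": 0, "grip": 6.5},
    {"dx": 0, "dy": 0, "dz": -4, "wx": 0, "wy": 0, "wz": 0, "grip": 6.5},
    {"dx": 0, "dy": 0, "dz": -8.5, "wx": 0, "wy": 0, "wz": 0, "grip": 6.5},
    {"dx": 0, "dy": 0, "dz": -11.5, "wx": 0, "wy": 0, "wz": 0, "grip": 6.5},
    {"dx": 0, "dy": 0, "dz": -11.5, "wx": 0, "wy": 0, "wz": 0, "grip": 6.5},
    {"dx": 0, "dy": 0, "dz": -11.5, "wx": 0, "wy": 0, "wz": 0, "grip": 6.5},
  ],
)

```text
clock: 26.2
eef_pos: [0.579, 0.2746, 0.1616]
tool_rot: [0.417, 0.909, 0.002, 0.001]
ft_force: [0.6, 0.1, -0.5]
grip_width: 0.0653
grasp_force: 0.0
```

Run:
```python
from ang import *
st(); stop('19'); snap('wrist','w19'); ang('w19'); row(['side19'],-.085,(.05,.12)); row(['side19'],.085,(.05,.12))
print(job.job_done())
```

```text
t 26.2 p [0.579  0.2746 0.1616] cmd [0.578 0.273 0.031] f [ 0.6  0.1 -0.5] w 0.0653 gf 0.0 q [0.44 0.54 0.34 1.36 0.   1.3 ] ang 0.91
stop 150 [0.069  0.0851 0.0895]
stop 88 [0.0691 0.0852 0.0904]
w19 [0.57805657 0.27434319] 172 mark angle 57.9 deg mod 120
side19 amber 225 [ 0.0036 -0.0075] 0.0806
   white [296. 198.] 57 x [0.0391 0.0524] y [-0.016  0.011] z [0.069  0.0808]
   white [269. 211.] 54 x [-0.0419 -0.0327] y [-0.0142  0.009 ] z [0.0667 0.08  ]
side19 amber 141 [-0.0062 -0.0079] 0.0803
   white [249. 172.] 53 x [0.0195 0.0342] y [-0.0167  0.0095] z [0.0692 0.0806]
   white [229. 180.] 48 x [-0.0399 -0.0331] y [-0.0156  0.0118] z [0.0668 0.0796]
the job is handed in; nothing more can be done
None
```

I handed the job in at about 26 s, with no verdict returned: the long tube lies in row 0, the medium tube in row 2, and the stop is back up and turned to its end stop, though the head marks show only about 59° (1.03 rad against the 1.0 required) rather than the stated 70°.

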